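Put the wide dough scraper away in its block

TASK

Lift the wider of the two hanging dough scrapers up and off its hook and stand it, blade down and fully home, in the slot of the wooden block, then let go. Carry it there in the gripper, ease it in gently without forcing or dropping it, and leave the narrow scraper on its hook and everything else where it is.

Things in the scene. Friction and masses are not known exactly. Their poses are not given: they have to be found in the camera images.
- wide_scraper: The wide dough scraper, about 240 g, hanging freely by its wire loop. Origin: middle of the wire at the loop's peak. z up along the tool, y along the handle, x through the thickness; same from both sides. Loop of 6 mm wire, y +-28, z +3 to -45 mm. Wooden handle bar 140 (y) x 22 (x) mm, z -45 to -69. Steel blade 140 wide, 4 mm thick, z -69 to -149. Swings and turns when touched.
- wide_handle (a point): The middle of the wide scraper's handle, 57 mm below the loop's peak; axes as the scraper. The hook and loop stand over this middle: from above only the handle's ends, more than 30 mm from the middle, are free, best taken with the gripper leaning outwards.
- wide_blade_edge (a point): The middle of the lower edge of the wide scraper's blade, 149 mm below the loop's top; axes as the scraper.
- narrow_scraper: The narrow dough scraper, made like the wide one, but handle and blade only 85 mm wide. Origin and axes likewise. It hangs on the other hook and stays there.
- rack: Steel utensil rack, fixed. Origin on the table under the middle of its rail. Rail 14 mm thick at z 270 mm, along the rack's y from -180 to +180 mm, a post under each end on a foot 12 mm high, x -120 to +80 mm. Two hooks of 8 mm rod point along the rack's -x, dipping to a valley at x -100 mm and rising 20 mm to a tip at x -118 mm, z 279 mm.
- hook_left (a point): Valley of the hook at the rack's y = +100 mm (upper face of the rod, where a loop hangs). To come free a loop must be raised about 25 mm, then drawn along the rack's -x past the tip.
- hook_right (a point): Valley of the hook at the rack's y = -100 mm.
- block: The block's aluminium base plate, fixed, 104 (x) by 196 (y) by 12 mm high; origin under its centre, on the table. On it is clamped the slotted wooden part, 66 mm (x) by 186 mm (y), top 70 mm above the table, parallel to the plate and centred in y, but off-centre in x by up to 10 mm either way: this offset is not reported and must be seen or felt.
- block_top (a point): A point 70 mm above the base plate's origin, at the height of the wooden part's top; axes as the block. In the middle of the wooden part is one straight slot, 148 mm long (y), 6 mm wide (x), without chamfer, its floor 15 mm above the table (55 mm deep). With the blade home the handle's underside is 25 mm above the wood.
- bowl: Steel mixing bowl, loose, 170 mm across, 70 mm high; origin under its centre. Bystander.
- jar: Closed jar, loose, 72 mm across, 100 mm high; origin under its centre. Bystander.
- cup: White plastic cup, loose, 80 mm across, 85 mm high; origin under its centre. Bystander.
- sieve: White dusting sieve with a handle, loose, lying flat, 100 mm across and 34 mm high; handle to -x as far as 168 mm; origin under the basket's centre. Bystander.
- palette_knife: Palette knife, loose, 200 mm long, lying along its x; origin under its middle. Bystander.
- bottle: Clear bottle, loose, 66 mm across, 200 mm high; origin under its centre. Bystander.
There are look-alikes about, which are no part of the job. There is more than one size of the block; the job needs the larger.

How it is judged:
On the way, in this order (a step that is already met when the one before it is completed fails the run):
1. the wide scraper is off its hook, held by the gripper, clear of the rack and still above the table (distance between wide_scraper and hook_left above 0.05 m and distance between wide_scraper and hook_right above 0.05 m and contact force between wide_scraper and rack below 0.1 N and contact force between wide_scraper and the fingers above 1 N and height (world z) of wide_blade_edge above 0.075 m), for 0.2 s.
2. the gripper is still holding the wide scraper when its blade is well down in the slot (x of wide_blade_edge in the frame of block between -0.015 and 0.015 m and y of wide_blade_edge in the frame of block between -0.009 and 0.009 m and z of wide_blade_edge in the frame of block below 0.035 m and contact force between wide_scraper and the fingers above 1 N), for 0.1 s.
At the end, for the whole second after the job is handed in: The wide scraper stands at rest in the block's slot, loop upward, within 0.13 rad of upright: the middle of its blade edge within 15 mm (x) and 9 mm (y) of the base plate's centre and less than 20 mm above the table, that is no more than 5 mm above the slot's floor; the gripper has let go (x of wide_blade_edge in the frame of block between -0.015 and 0.015 m and y of wide_blade_edge in the frame of block between -0.009 and 0.009 m and z of wide_blade_edge in the frame of block below 0.02 m and angle between wide_scraper's own z axis and vertical below 0.13 rad and linear speed of wide_scraper below 0.06 m/s and angular speed of wide_scraper below 0.6 rad/s); the robot touches nothing.
It fails at once if the scraper is forced or dropped against the block (over 40 N) (contact force between wide_scraper and block above 40 N).
It fails at once if the scraper is wrenched against the rack (over 40 N) (contact force between wide_scraper and rack above 40 N).
It fails at once if the narrow scraper is pulled off or shifted along its hook by over 30 mm (distance of narrow_scraper from where it was at the start of the episode above 0.03 m).
It fails at once if a bystander (bowl, jar, cup, sieve, palette knife, bottle) is pushed more than 30 mm (distance of any of bowl, jar, cup, sieve, palette_knife, bottle from where it was at the start of the episode above 0.03 m).
It also fails if it takes over 61 s, if anything falls off the work surface, if the arm or the gripper's body presses on something with over 40 N, if the wrist force passes 120 N, or if a joint passes its speed limit or range.

ROBOT

A 6-joint arm with a two-finger parallel gripper is mounted at the origin on the work surface. World frame = base frame: x ahead of the robot, y to its left, z up, the work surface at z = 0. Lengths are in m, angles in rad, forces in N, time in s.
With the tool pointing down it reaches from about 0.4 to 0.825 m from the base axis. Payload 7 kg.
Tool frame: the origin (TCP) lies at the very end of the fingers, on their centre line; the grasp point (between the pads) lies 19 mm behind it; z points along the fingers, y is the direction in which the jaws open and shut (so a half turn about z gives the same grasp; the last joint's range is limited). The gripper opens to 88 mm and grips with 3 to 60 N. Pads are 19 mm wide; open, the fingers measure 130 mm over their backs; the gripper's body (78 mm by 193 mm) begins 47 mm behind the grasp point.
Start: joints at [1.397, 0.359, 0.012, 0, -1.224, -0.288], TCP at [0.301, 0.604, 0.227] pointing down, gripper open.
Joint ranges: [-3.07, 3.07], [-1.43, 2.12], [-1.02, 1.25], [-3.03, 1.67], [-3.05, -0], [-3.03, 3.03]. Speed limits (rad/s): [2.39, 2.39, 3.01, 3.14, 3.14, 3.14].

INTERFACE

Orientations are given as [roll, pitch, yaw] about the fixed x, y, z axes, in that order (R = Rz(yaw) Ry(pitch) Rx(roll)).
In Python, from station import sensors, viewer, arm gives the robot as it stands. The module is installed in compiled form; this text tells all that it offers.
- The arm moves only by the tool drive_tool, never from a script. Its argument "increments" is text: rows parted by semicolons, each of 4 numbers parted by spaces: the shift along the world's x, y, z in units of 0.1 m (1.0 is 0.1 m), then the turn about the world's z in units of 0.5 rad (1.0 is 0.5 rad). A call has exactly 8 rows; each row is the pose to reach, as a shift and turn from the pose commanded when the call began; what a row does not reach only later rows make up. A row lasts 1/12 s, in which the tool goes at most 41.7 mm and 7.16 degrees, less where a joint would pass 70% of its speed; a pose out of reach is approached as far as the arm can. A call with a number of a shift or a turn outside -1 to 1 is refused whole. A call with a gripper value outside its range is refused whole. "gripper" is the closure, from 0 (fully open) to 1 (shut), set as the call begins (left out, the last holds). The fingers move at their own pace and stop on an object; "squeeze" is the grip in N (left out, the last holds). Time passes only in rows, so rows that repeat a pose let the fingers close, or fill a call up. It gives the time, the measured TCP pose, the force and the opening at its end, in the units of the state.
- sensors.get_state(): the state, without advancing time (a new reading comes with each control period).
- viewer.grab_frame(name): name is "side" or "top" or "wrist"; returns a dict with "color" (480x640x3 uint8, red, green, blue), "depth" (480x640 float32, m along the optical axis (not along the pixel's ray), 0 where there is no reading), "K" (3x3 intrinsics, pixels), "k1" (the pictures are not rectified: a ray, as slopes to the right and down, at radius r is drawn at 1 + k1 r^2 times it, then the intrinsics apply), "R" (3x3) and "t" (3): a world point X has camera coordinates R X + t; the wrist camera has in their place "tool_from_camera" (4x4, takes a point from camera to tool coordinates, whose origin is the TCP and whose axes are the flange's). Camera axes: x right, y down, z forward; pixel columns grow to the right and rows downward; lengths in m; the calibration is good to about 2 mm. A picture is of the moment at which its call begins: read the wrist's pose just before it.
- arm.job_done(): hands the job in, once; it reports no verdict.
The state is a dict: "t": time; "q": joint angles; "qd": joint speeds; "joint_efforts": joint torques, N m; "eef_pos": TCP position; "ee_rot": TCP orientation; "force": force on the tool from outside, world axes, zero at the start; "moment": the same for the moment, N m; "width": finger opening in m.
Only numpy, scipy, OpenCV 4.12 (cv2) and the standard library are available. Lean on these libraries where they do the work, as an engineer would, in place of code of your own. Each camera call takes 0.05 s, during which the arm holds its last target.

## Working session

There is one attempt and no reset: what is moved stays moved. The work goes in short steps, Python scripts to look and compute and a tool call to move; the robot and the scene stay as the last step left them, time stands still between calls to the robot, and variables do not carry over. Pictures are saved under pics/ and viewed, and the job is handed in when it is done.

Besides the shell and the picture viewer there is one more tool, called after ">>>" by a JSON object that holds its "method" and its "body", one argument or row to a line. drive_tool: Moves the arm, as the interface text tells. Shifts and turns lie within -1 to 1; 1 stands for 0.1 m of shift or 0.5 rad of turn. Its arguments: {"type":"object","properties":{"increments":{"type":"string"},"gripper":{"type":"number"},"squeeze":{"type":"number"}},"required":["increments"]}

```bash
mkdir -p pics; ls; cat > h.py <<'E'
import numpy as np, cv2, pickle
from station import sensors, viewer, arm
def grab(n,tag):
    s=sensors.get_state(); f=viewer.grab_frame(n); f['state']=s
    pickle.dump(f,open(f'pics/{tag}.pkl','wb'))
    cv2.imwrite(f'pics/{tag}.png',f['color'][:,:,::-1]); return f
def und(f,uv):
    uv=np.atleast_2d(np.array(uv,float)); K=f['K']
    d=np.c_[(uv[:,0]-K[0,2])/K[0,0],(uv[:,1]-K[1,2])/K[1,1]]; s=d.copy()
    for _ in range(20): s=d/(1+f['k1']*(s**2).sum(1,keepdims=True))
    return np.c_[s,np.ones(len(s))]
def pose(f):
    """camera->world R,t"""
    if 'R' in f: return f['R'].T, -f['R'].T@f['t']
    from scipy.spatial.transform import Rotation as Ro
    s=f['state'];Rt=Ro.from_euler('xyz',s['ee_rot']).as_matrix();T=np.array(f['tool_from_camera'])
    return Rt@T[:3,:3], Rt@T[:3,3]+np.array(s['eef_pos'])
def plane(f,uv,z):
    R,c=pose(f); r=und(f,uv)@R.T
    return c+r*((z-c[2])/r[:,2])[:,None]
def dep(f,uv):
    R,c=pose(f); uv=np.atleast_2d(uv).astype(int); d=f['depth'][uv[:,1],uv[:,0]]
    return c+(und(f,uv)*d[:,None])@R.T
def cloud(f):
    v,u=np.mgrid[:480,:640]; uv=np.c_[u.ravel(),v.ravel()]
    p=dep(f,uv); return p.reshape(480,640,3), f['depth']>0
def proj(f,X):
    R,c=pose(f); p=(np.atleast_2d(X)-c)@R; s=p[:,:2]/p[:,2:]; s=s*(1+f['k1']*(s**2).sum(1,keepdims=True))
    return np.c_[s[:,0]*f['K'][0,0]+f['K'][0,2],s[:,1]*f['K'][1,1]+f['K'][1,2]]
E
python3 - <<'E'
from h import *
for n in ['side','top','wrist']:
    f=grab(n,n+'0'); print(n,f['K'].tolist(),f['k1'],pose(f))
print(sensors.get_state())
E
```

```text
pics
side [[466.7154176400046, 0.0, 317.5166833973803], [0.0, 466.7154176400046, 239.65679293225247], [0.0, 0.0, 1.0]] -0.10440879736280065 (array([[ 0.97519813, -0.14950507,  0.16320796],
       [-0.22030094, -0.58449692,  0.78091667],
       [-0.02135645, -0.79750335, -0.60293641]]), array([ 0.26428244, -1.0779306 ,  0.96334372]))
top [[507.66935856539016, 0.0, 318.7496250252715], [0.0, 507.66935856539016, 245.49622431775342], [0.0, 0.0, 1.0]] -0.041499211020035065 (array([[-0.01514729, -0.99625064,  0.08517758],
       [-0.99982657,  0.0160144 ,  0.00950597],
       [-0.0108344 , -0.08501882, -0.99632044]]), array([ 0.34609117, -0.02343731,  1.44593475]))
wrist [[348.1455744450715, 0.0, 323.54051893240273], [0.0, 348.1455744450715, 246.45505573757794], [0.0, 0.0, 1.0]] -0.04498971234254768 (array([[-4.45268127e-01, -8.65896228e-01, -2.27947402e-01],
       [-8.95396813e-01,  4.30858533e-01,  1.12363128e-01],
       [ 9.18274985e-04,  2.54135097e-01, -9.67168294e-01]]), array([0.36127495, 0.57402897, 0.38348953]))
{'t': 0.15, 'q': array([ 1.39707293e+00,  3.59219304e-01,  1.12976309e-02, -2.37428666e-04,
       -1.22410315e+00, -2.88107766e-01]), 'qd': array([ 0.00069609, -0.00386908,  0.00307043,  0.00227874, -0.00050372,
        0.00127313]), 'joint_efforts': array([ 7.69857888e-05, -5.83272278e+01,  2.93288988e+01,  7.00117886e+00,
        8.72893754e-03, -1.03341513e-04]), 'eef_pos': array([0.30063523, 0.60395694, 0.22585531]), 'ee_rot': array([ 3.14035136e+00, -1.35062699e-04, -4.61911887e-01]), 'force': array([ 0.67078865, -0.03491723,  0.33101427]), 'moment': array([-0.00475196, -0.01168345,  0.04956478]), 'width': 0.08749918671603801}
```

View pics/side0.png

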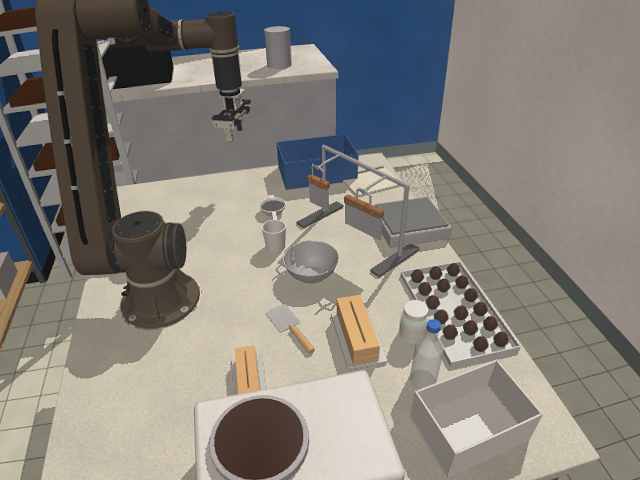

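View pics/top0.png

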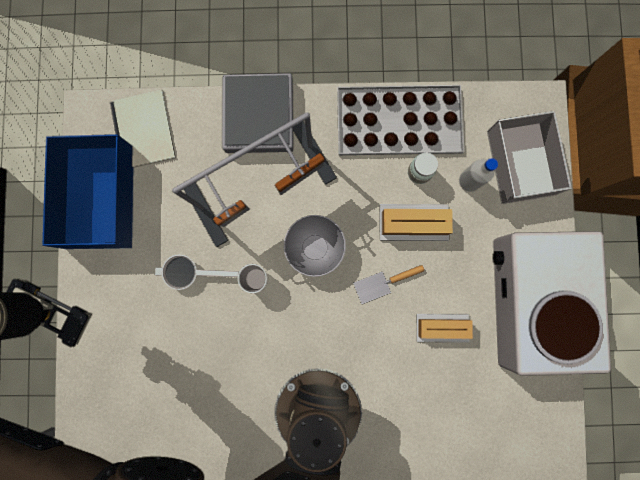

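View pics/wrist0.png

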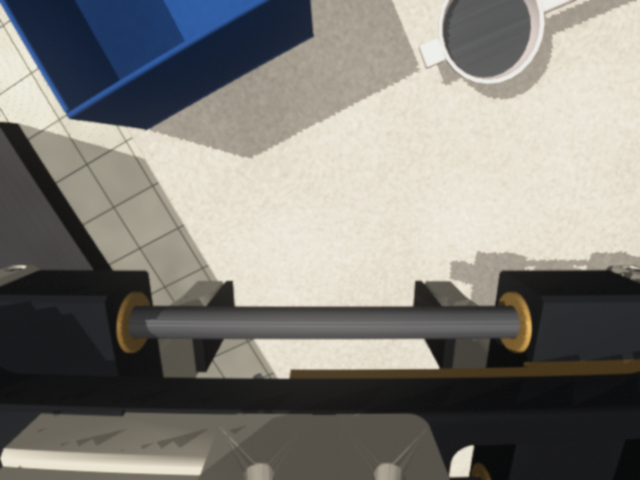

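Top view: the wide scraper's handle is at about (300,172) and the narrow one's at (230,212), both under the oblique rail. The larger block is at (416,220) and the look-alike at (446,328). The bowl, jar and bottle stand near the route. Next I measure these with masks and depth.

```bash
python3 - <<'E'
from h import *
f=pickle.load(open('pics/top0.pkl','rb')); g=pickle.load(open('pics/side0.pkl','rb'))
P,ok=cloud(f)
def roi(name,u0,u1,v0,v1,zlo,zhi,col=None):
    m=np.zeros((480,640),bool); m[v0:v1,u0:u1]=1
    m&=ok&(P[:,:,2]>zlo)&(P[:,:,2]<zhi)
    if col is not None: m&=col
    p=P[m]
    if len(p)<5: print(name,len(p));return
    (c,wh,a)=cv2.minAreaRect(p[:,:2].astype(np.float32)*1000)
    print(name,len(p),'z med',np.median(p[:,2]).round(4),'rect',np.round(c,1),np.round(wh,1),round(a,2))
hsv=cv2.cvtColor(f['color'],cv2.COLOR_RGB2HSV); 
brown=(hsv[:,:,0]<18)&(hsv[:,:,1]>110)
roi('wide',265,335,145,200,.17,.26,brown)
roi('narrow',205,255,195,230,.17,.26,brown)
roi('rail',160,320,100,200,.26,.30)
roi('blockwood',370,465,195,250,.055,.085)
roi('blockplate',370,465,195,250,.006,.02)
roi('bowl',275,350,205,285,.05,.08)
roi('jar',405,445,145,185,.08,.12)
roi('bottle',455,505,145,190,.02,.25)
roi('feet',290,345,140,190,.006,.02)
roi('feet2',195,240,210,250,.006,.02)
hs=cv2.cvtColor(g['color'],cv2.COLOR_RGB2HSV)
P2,ok2=cloud(g); b2=(hs[:,:,0]<18)&(hs[:,:,1]>110)&ok2
for n,(u0,u1,v0,v1) in dict(wide=(340,390,190,222),narrow=(303,333,170,193)).items():
    m=np.zeros_like(b2);m[v0:v1,u0:u1]=1;m&=b2&(P2[:,:,2]>.17);p=P2[m]
    print(n,len(p),p.min(0).round(3),p.max(0).round(3))
# crops
a=cv2.resize(f['color'][100:260,160:340,::-1],None,fx=4,fy=4,interpolation=cv2.INTER_CUBIC)[:600]
cv2.imwrite('pics/topcrop.png',a)
a=cv2.resize(g['color'][130:280,280:460,::-1],None,fx=4,fy=4,interpolation=cv2.INTER_CUBIC)
cv2.imwrite('pics/sidecrop.png',a)
a=cv2.resize(f['color'][140:260,360:520,::-1],None,fx=5,fy=5,interpolation=cv2.INTER_CUBIC)
cv2.imwrite('pics/blkcrop.png',a)
E
```

```text
wide 447 z med 0.2178 rect [635.   33.3] [ 22.4 138.4] 34.44
narrow 244 z med 0.2175 rect [536.8 207.9] [21.7 83.8] 33.65
rail 1214 z med 0.2747 rect [621.9 140.5] [129.3 371.8] 29.44
blockwood 1613 z med 0.07 rect [ 527.5 -281.9] [188.5  66.1] 88.84
blockplate 865 z med 0.0118 rect [ 532.2 -292.2] [269.3 155.6] 89.15
bowl 747 z med 0.065 rect [466.1   2.7] [166.7 166.2] 44.09
jar 459 z med 0.1003 rect [ 678.7 -303.7] [62.1 62.4] 10.35
bottle 1164 z med 0.0983 rect [ 683.1 -469.3] [141.9 117.1] 4.65
feet 580 z med 0.0119 rect [704.   -9.8] [152.7 144.7] 88.83
feet2 505 z med 0.0119 rect [524.3 279.8] [106.7 123.6] 0.53
wide 328 [ 0.59  -0.032  0.196] [0.679 0.088 0.222]
narrow 163 [0.511 0.163 0.197] [0.566 0.242 0.224]
```

View pics/topcrop.png

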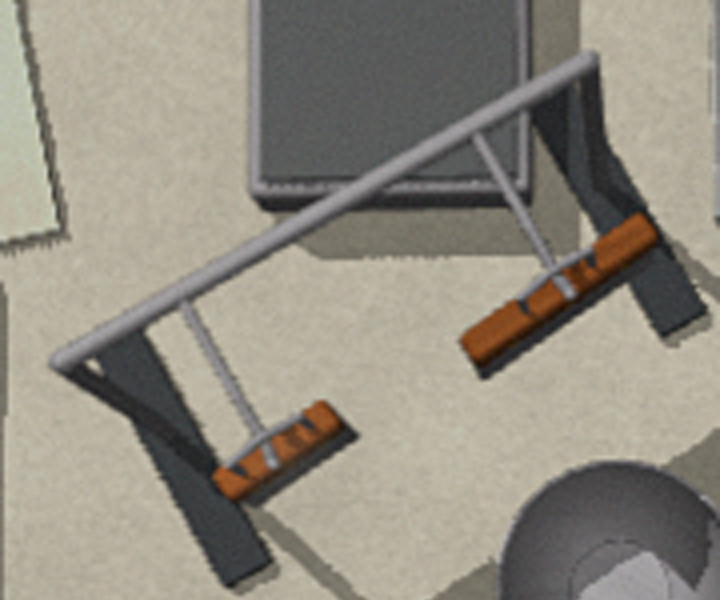

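View pics/sidecrop.png

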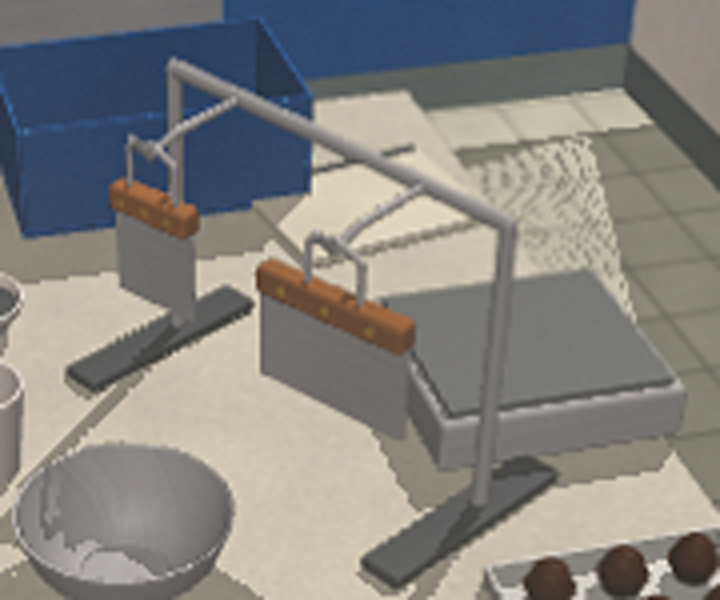

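View pics/blkcrop.png

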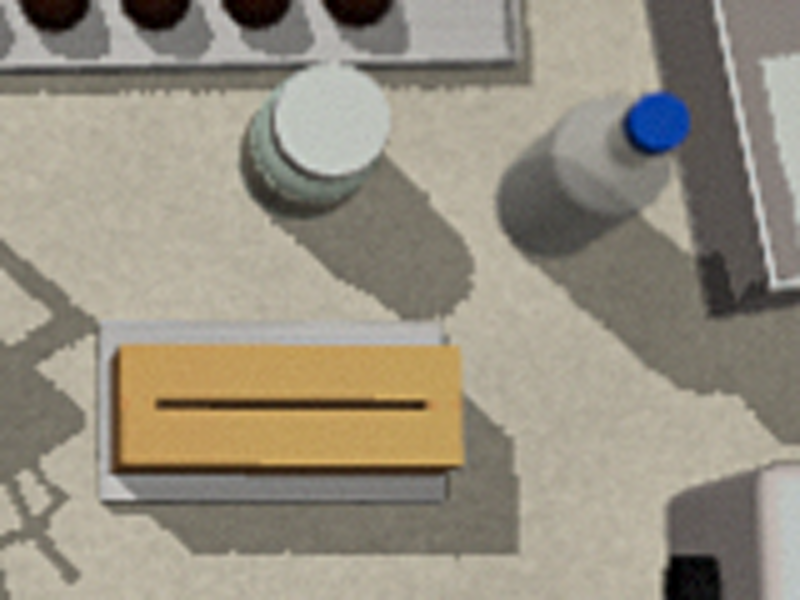

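The top crop shows the wide handle free on its left (+y) end. The slot runs from about (391,221) to (446,221) in top-picture pixels. Next: the rail line, hooks, slot and plate.

```bash
python3 - <<'E'
from h import *
f=pickle.load(open('pics/top0.pkl','rb')); 
P,ok=cloud(f); hsv=cv2.cvtColor(f['color'],cv2.COLOR_RGB2HSV)
# rail: height>.265, exclude hooks by ransac-like line
m=ok&(P[:,:,2]>.262)&(P[:,:,2]<.29); m[:, :160]=0; m[:,330:]=0; m[210:]=0
p=P[m]
l=cv2.fitLine(p[:,:2].astype(np.float32),cv2.DIST_WELSCH,0,.001,.001).ravel()
for _ in range(5):
    n=np.array([-l[1],l[0]]); d=(p[:,:2]-l[2:])@n; q=p[abs(d)<.008]
    l=cv2.fitLine(q[:,:2].astype(np.float32),cv2.DIST_L2,0,.001,.001).ravel()
u=l[:2]; u=u if u[1]>0 else -u
s=(q[:,:2]-l[2:])@u; mid=l[2:]+u*(s.min()+s.max())/2
print('rail len',np.ptp(s),'mid',mid,'dir deg',np.degrees(np.arctan2(u[1],u[0])),'z',np.percentile(q[:,2],[5,50,95]))
nx=np.array([u[1],-u[0]]) # rack +x
print('rack x dir',nx)
for nm,y in (('L',.1),('R',-.1)): print(nm,mid+u*y-nx*.1,'tip',mid+u*y-nx*.118)
def rk(X): X=np.array(X)-mid; return X@nx,X@u
brown=(hsv[:,:,0]<18)&(hsv[:,:,1]>110)
for b in ((265,335,145,200),(205,255,195,230)):
    mm=np.zeros_like(ok);mm[b[2]:b[3],b[0]:b[1]]=1; mm&=brown
    v,uu=np.nonzero(mm); w=plane(f,np.c_[uu,v],.2175)[:,:2]
    c,wh,a=cv2.minAreaRect((w*1000).astype(np.float32)); print('handle@.2175',c,wh,a,'rack',rk(np.array(c)/1000))
# slot dark pixels in wood
m=np.zeros_like(ok); m[212:230,384:452]=1
gray=f['color'].astype(int).sum(2)
wood=(hsv[:,:,0]<25)&(hsv[:,:,1]>90)&(hsv[:,:,2]>150); wood[:195]=0;wood[250:]=0;wood[:,:370]=0;wood[:,465:]=0
v,uu=np.nonzero(wood&(P[:,:,2]>.06)); w=plane(f,np.c_[uu,v],.07)[:,:2]; print('wood',cv2.minAreaRect((w*1000).astype(np.float32)))
mm=m&(gray<250); v,uu=np.nonzero(mm); w=plane(f,np.c_[uu,v],.07)[:,:2]; print('slot',len(v),cv2.minAreaRect((w*1000).astype(np.float32)),w.mean(0))
# intensity-weighted slot line
cols=np.arange(394,444); rows=[]
for c in cols:
    col=gray[214:228,c].astype(float); wgt=np.clip(np.median(col)-col-40,0,None); rows.append((wgt*np.arange(214,228)).sum()/wgt.sum())
w=plane(f,np.c_[cols,rows],.07)[:,:2]; k=np.polyfit(w[:,1],w[:,0],1); print('slot line x=',k,'at y=-.282',np.polyval(k,-.282),'dir deg',90-np.degrees(np.arctan(k[0])))
# plate
pl=ok&(abs(P[:,:,2]-.012)<.004); pl[:200]=0;pl[245:]=0;pl[:,:372]=0;pl[:,460:]=0
pl&=(hsv[:,:,1]<40)
v,uu=np.nonzero(pl); w=plane(f,np.c_[uu,v],.012)[:,:2]; print('plate',cv2.minAreaRect((w*1000).astype(np.float32)))
E
```

```text
rail len 0.37183621040615716 mid [0.67060452 0.16801348] dir deg 119.40468 z [0.26982505 0.27574853 0.28004008]
rack x dir [0.8711737 0.490975 ]
L [0.53438965 0.20603335] tip [0.51870853 0.1971958 ]
R [0.63258465 0.03179861] tip [0.61690353 0.02296107]
handle@.2175 (633.819091796875, 32.06165313720703) (24.76655387878418, 138.99134826660156) 34.8072509765625 rack (np.float64(-0.09879544426624566), np.float64(-0.10037692857445812))
handle@.2175 (535.8035278320312, 206.95596313476562) (24.208141326904297, 84.08499145507812) 33.17402267456055 rack (np.float64(-0.09831529126424596), np.float64(0.10010958183106758))
wood ((527.94140625, -282.1956481933594), (186.07852172851562, 63.34608459472656), 89.09498596191406)
slot 107 ((527.885986328125, -281.04876708984375), (144.91119384765625, 2.760741710662842), 89.09468078613281) [ 0.52788774 -0.28166907]
slot line x= [0.01898099 0.53340546] at y=-.282 0.5280528217035961 dir deg 88.91259972171028
plate ((529.7494506835938, -272.2197265625), (213.9163055419922, 124.1402816772461), 87.08832550048828)
```

Measured positions: 
- Wide scraper: on hook_right, handle centre about (0.634, 0.032), turned about 5° from the rail. 
- Slot: about (0.528, −0.2817), direction about 89°.

The plan is to grip the +y end of the handle, 60 mm from the middle, with the gripper aligned to the rack. I rise and approach first.

>>> {"method": "drive_tool", "body": {
  "increments": "0.1 -0.1 0.3 -0.1; 0.2 -0.25 0.6 -0.2; 0.3 -0.4 0.9 -0.3; 0.4 -0.55 1 -0.4; 0.5 -0.7 1 -0.5; 0.6 -0.85 1 -0.6; 0.6 -1 1 -0.7; 0.6 -1 1 -0.8",
  "gripper": 0,
  "squeeze": 50
}}

```text
t: 0.82
eef_pos: [0.3612, 0.5019, 0.327]
ee_rot: [3.142, 0.0, -0.866]
force: [1.0, -0.3, 0.2]
width: 0.0875
```

>>> {"method": "drive_tool", "body": {
  "increments": "0.1 -0.2 0.1 -0.1; 0.2 -0.4 0.2 -0.2; 0.3 -0.6 0.3 -0.3; 0.4 -0.8 0.4 -0.39; 0.5 -1 0.4 -0.39; 0.6 -1 0.4 -0.39; 0.6 -1 0.4 -0.39; 0.6 -1 0.4 -0.39"
}}

```text
t: 1.48
eef_pos: [0.4209, 0.4042, 0.366]
ee_rot: [3.141, -0.0, -1.058]
force: [1.0, -0.8, 0.1]
width: 0.0875
```

>>> {"method": "drive_tool", "body": {
  "increments": "0.1 -0.2 0 0; 0.2 -0.4 0 0; 0.3 -0.6 0 0; 0.4 -0.8 0 0; 0.5 -1 0 0; 0.6 -1 0 0; 0.6 -1 0 0; 0.6 -1 0 0"
}}

```text
t: 2.15
eef_pos: [0.4807, 0.3049, 0.3658]
ee_rot: [3.14, -0.0, -1.057]
force: [-0.4, -0.9, -0.2]
width: 0.0877
```

>>> {"method": "drive_tool", "body": {
  "increments": "0.1 -0.2 0 0; 0.2 -0.4 0 0; 0.3 -0.6 0 0; 0.4 -0.8 0 0; 0.5 -1 0 0; 0.6 -1 0 0; 0.6 -1 0 0; 0.6 -1 0 0"
}}

```text
t: 2.82
eef_pos: [0.5406, 0.2052, 0.3659]
ee_rot: [3.141, 0.0, -1.057]
force: [1.0, 0.2, 0.4]
width: 0.0878
```

>>> {"method": "drive_tool", "body": {
  "increments": "0.1 -0.2 0 0; 0.2 -0.4 0 0; 0.3 -0.6 0 0; 0.4 -0.8 0 0; 0.5 -1 0 0; 0.56 -1 0 0; 0.56 -1 0 0; 0.56 -1 0 0"
}}

```text
t: 3.48
eef_pos: [0.5965, 0.1053, 0.3661]
ee_rot: [3.141, 0.0, -1.056]
force: [-0.9, 0.8, -0.2]
width: 0.0876
```

>>> {"method": "drive_tool", "body": {
  "increments": "0 -0.12 0 0; 0 -0.24 -0.2 0; 0 -0.24 -0.4 0; 0 -0.24 -0.6 0; 0 -0.24 -0.6 0; 0 -0.24 -0.6 0; 0 -0.24 -0.6 0; 0 -0.24 -0.6 0"
}}

```text
t: 4.15
eef_pos: [0.5974, 0.0808, 0.3083]
ee_rot: [-3.139, -0.001, -1.056]
force: [0.2, -0.0, -0.9]
width: 0.088
```

```bash
python3 - <<'E'
from h import *
f=grab('wrist','w1'); print(f['state']['eef_pos'],f['state']['ee_rot'])
g=grab('side','s1'); h=grab('top','t1')
X=np.array([[.6338,.0321,.2175],[.5970,.0806,.2175]]); print(proj(f,X))
E
```

```text
[0.59736669 0.08078082 0.30831487] [-3.13919541e+00 -6.40637689e-04 -1.05606762e+00]
[[312.67656497 166.0891687 ]
 [324.2838404  249.54386186]]
```

View pics/w1.png

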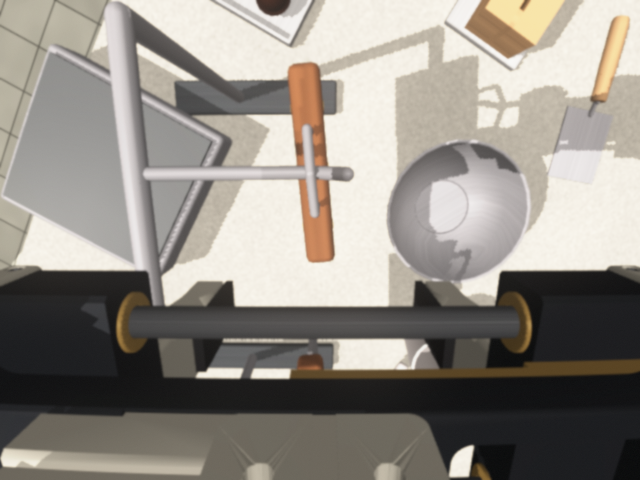

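View pics/s1.png

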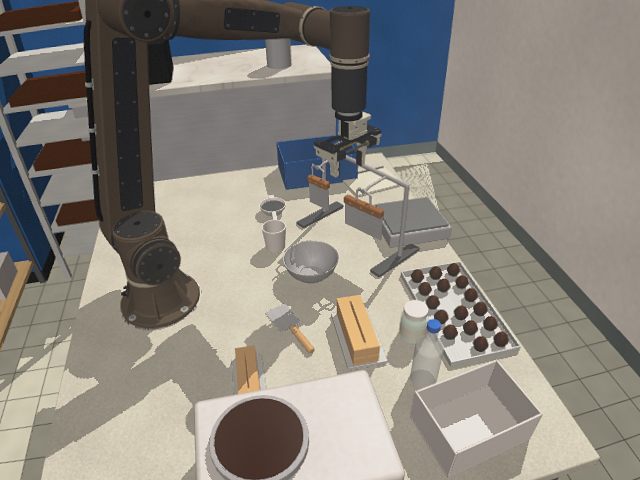

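The wrist picture shows the wide handle from (305,65) to (320,260), its centre about (311,163), and the rail at the left around (130,150). I check the handle against the top-view estimate.

```bash
python3 - <<'E'
from h import *
f=pickle.load(open('pics/w1.pkl','rb'))
hsv=cv2.cvtColor(f['color'],cv2.COLOR_RGB2HSV); m=(hsv[:,:,0]<18)&(hsv[:,:,1]>110)
m[:,:270]=0;m[:,350:]=0;m[265:]=0;m[:55]=0
P,ok=cloud(f); print(np.median(P[m&ok][:,2]))
v,u=np.nonzero(m); w=plane(f,np.c_[u,v],.2175)[:,:2]; print(cv2.minAreaRect((w*1000).astype(np.float32)))
# rail in wrist
r=ok&(P[:,:,2]>.255)&(P[:,:,2]<.29); r[270:]=0; r[:,200:]=0;v,u=np.nonzero(r); q=P[r]
R,c=pose(f)
w=plane(f,np.c_[u,v],.27)[:,:2]; l=cv2.fitLine(w.astype(np.float32),cv2.DIST_HUBER,0,.001,.001).ravel(); print(l, np.degrees(np.arctan2(l[1],l[0])))
nx=np.array([.8712,.491]); print('rail dist from tcp along rack x',(l[2:]-f['state']['eef_pos'][:2])@nx)
E
```

```text
0.21777012717118138
((633.6092529296875, 33.62725067138672), (21.17348861694336, 135.6284637451172), 34.37864303588867)
[ 0.48454848 -0.8747644   0.7259484   0.06588685] -61.0171
rail dist from tcp along rack x 0.10470743921796404
```

>>> {"method": "drive_tool", "body": {
  "increments": "-0.04 -0.02 -0.1 0; -0.04 -0.02 -0.25 0; -0.04 -0.02 -0.4 0; -0.04 -0.02 -0.55 0; -0.04 -0.02 -0.7 0; -0.04 -0.02 -0.8 0; -0.04 -0.02 -0.85 0; -0.04 -0.02 -0.85 0"
}}

```text
t: 4.97
eef_pos: [0.5924, 0.0782, 0.2208]
ee_rot: [3.14, 0.0, -1.057]
force: [-0.0, -0.6, 0.6]
width: 0.0875
```

```bash
python3 - <<'E'
from h import *
f=grab('wrist','w2'); print(f['state']['eef_pos'],f['state']['force'])
g=grab('side','s2')
a=cv2.resize(g['color'][110:260,280:460,::-1],None,fx=4,fy=4,interpolation=cv2.INTER_CUBIC)
cv2.imwrite('pics/s2c.png',a)
E
```

```text
[0.59244103 0.07815181 0.22075333] [-0.04264375 -0.59521814  0.64266366]
```

View pics/s2c.png

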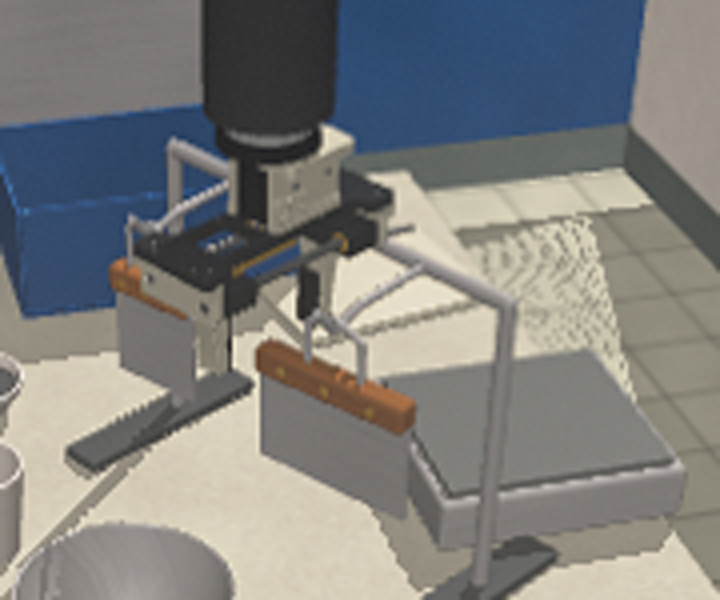

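View pics/w2.png

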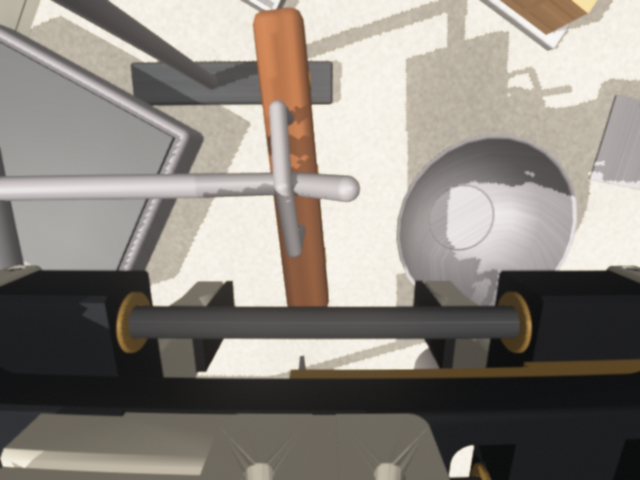

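The side crop shows the open fingers astride the handle's free end, with the gripper body just inside the rail. In the wrist view the handle's end is at (308,305), between the jaws. I go down the last 24 mm.

>>> {"method": "drive_tool", "body": {
  "increments": "0 0 -0.04 0; 0 0 -0.08 0; 0 0 -0.12 0; 0 0 -0.16 0; 0 0 -0.2 0; 0 0 -0.24 0; 0 0 -0.24 0; 0 0 -0.24 0"
}}

```text
t: 5.73
eef_pos: [0.5926, 0.0782, 0.1972]
ee_rot: [3.141, 0.0, -1.057]
force: [-0.6, 0.3, 0.6]
width: 0.0878
```

>>> {"method": "drive_tool", "body": {
  "increments": "0 0 0 0; 0 0 0 0; 0 0 0 0; 0 0 0 0; 0 0 0 0; 0 0 0 0; 0 0 0 0; 0 0 0 0",
  "gripper": 0.6,
  "squeeze": 10
}}

```text
t: 6.4
eef_pos: [0.5928, 0.0783, 0.1976]
ee_rot: [-3.142, -0.0, -1.057]
force: [1.1, 1.0, -0.9]
width: 0.04
```

```bash
python3 - <<'E'
from h import *
f=grab('wrist','w3'); print(f['state']['eef_pos'],f['state']['force'],f['state']['width'])
g=grab('side','s3')
a=cv2.resize(g['color'][110:260,280:460,::-1],None,fx=4,fy=4,interpolation=cv2.INTER_CUBIC)
cv2.imwrite('pics/s3c.png',a)
E
```

```text
[0.59278025 0.07828435 0.19758679] [ 1.1375608   0.95613055 -0.90382548] 0.03996265152725161
```

View pics/s3c.png

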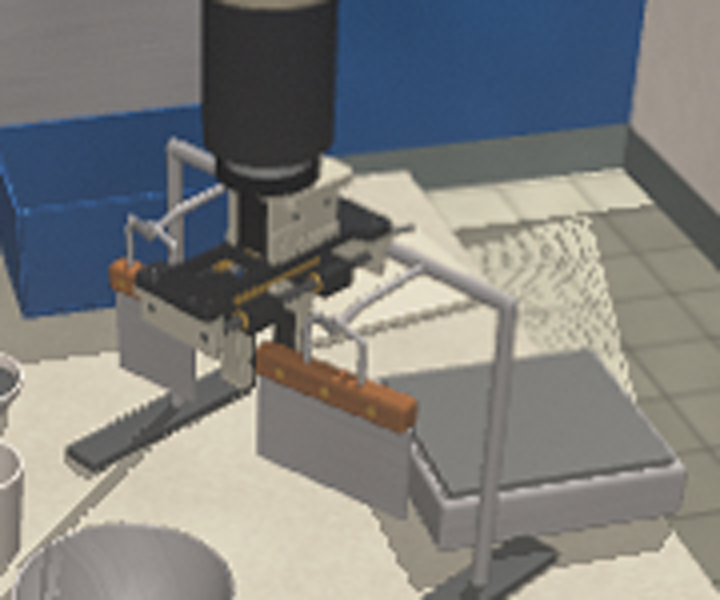

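View pics/w3.png

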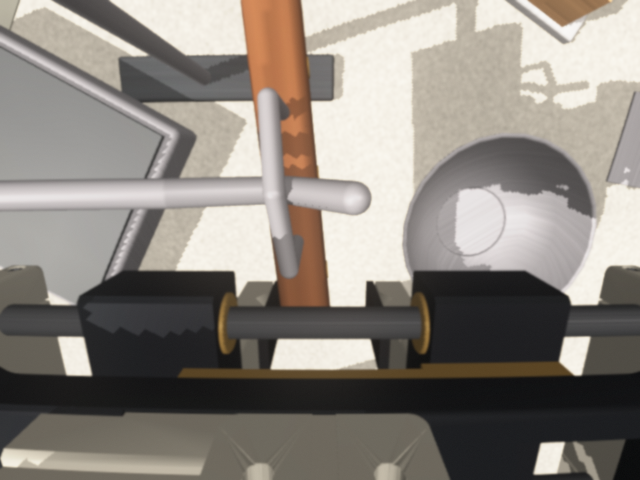

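```bash
python3 - <<'E'
from h import *
f=pickle.load(open('pics/w3.pkl','rb'));e=f['state']['eef_pos']
d=np.array([-.491,.8712]);
for o in (-.06,-.03,-.02,-.0095,0,.0095,.02): print(o,proj(f,[[*(e[:2]+d*o),.2175]]), proj(f,[[*(e[:2]+d*o),.1975]]))
hsv=cv2.cvtColor(f['color'],cv2.COLOR_RGB2HSV); m=(hsv[:,:,0]<18)&(hsv[:,:,1]>110)
m[:,:230]=0;m[:,340:]=0;m[305:]=0
v,u=np.nonzero(m); w=plane(f,np.c_[u,v],.2175)[:,:2]; print(cv2.minAreaRect((w*1000).astype(np.float32)))
a=cv2.resize(f['color'][260:380,200:440,::-1],None,fx=3,fy=3); cv2.imwrite('pics/w3c.png',a)
E
```

```text
-0.06 [[323.46830899 175.43959651]] [[323.48967447 172.8951564 ]]
-0.03 [[323.38585377 249.79400337]] [[323.4160618  238.47494833]]
-0.02 [[323.36038034 272.8787896 ]] [[323.39307692 259.03003613]]
-0.0095 [[323.33467174 296.23195593]] [[323.3697513  279.92824427]]
0 [[323.31230215 316.597867  ]] [[323.34934443 298.24346156]]
0.0095 [[323.2907531  336.25778315]] [[323.32958375 316.00754668]]
0.02 [[323.26785992 357.18906082]] [[323.30847519 335.01512811]]
((640.7786254882812, 32.31053161621094), (41.375877380371094, 115.49168395996094), 29.53318977355957)
```

View pics/w3c.png

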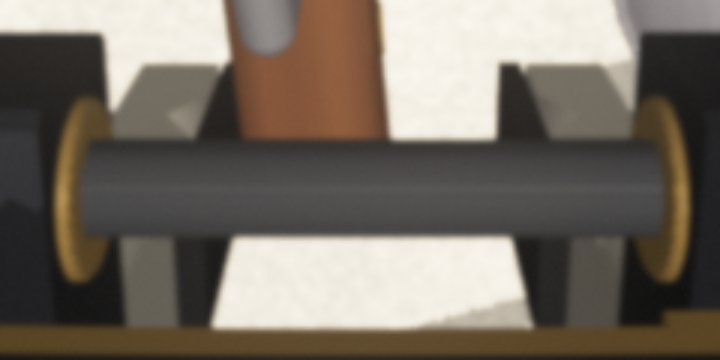

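The handle's end lies between the pads, about 62 mm from the middle at pad centre. I close.

>>> {"method": "drive_tool", "body": {
  "increments": "0 0 0 0; 0 0 0 0; 0 0 0 0; 0 0 0 0; 0 0 0 0; 0 0 0 0; 0 0 0 0; 0 0 0 0",
  "gripper": 1,
  "squeeze": 50
}}

```text
t: 7.17
eef_pos: [0.5929, 0.0784, 0.1977]
ee_rot: [-3.141, -0.0, -1.057]
force: [1.0, 1.8, 0.5]
width: 0.0238
```

```bash
python3 - <<'E'
from h import *
f=grab('wrist','w4'); print(f['state']['eef_pos'],f['state']['force'],f['state']['moment'],f['state']['width'])
g=grab('side','s4')
a=cv2.resize(g['color'][110:260,280:460,::-1],None,fx=4,fy=4,interpolation=cv2.INTER_CUBIC)
cv2.imwrite('pics/s4c.png',a)
E
```

```text
[0.59294909 0.07839479 0.19769581] [1.00918516 1.78923395 0.51619085] [ 0.62924187 -0.49402631  0.15148629] 0.023765394275416827
```

View pics/s4c.png

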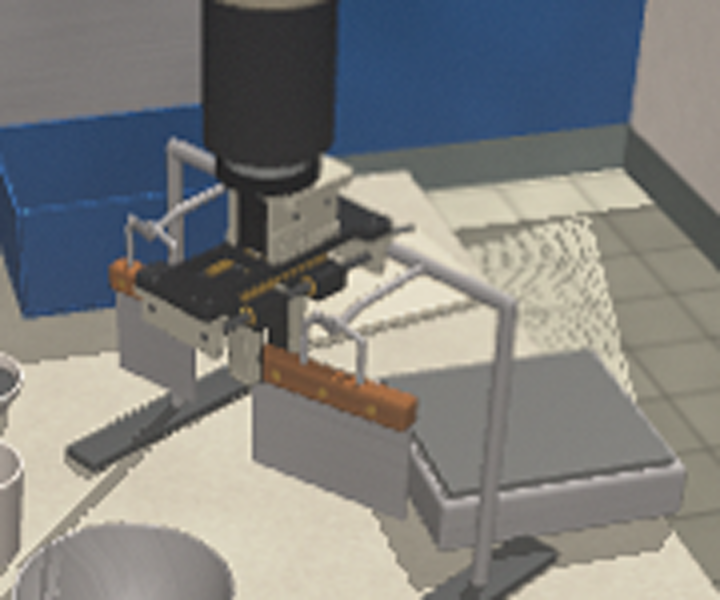

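View pics/w4.png

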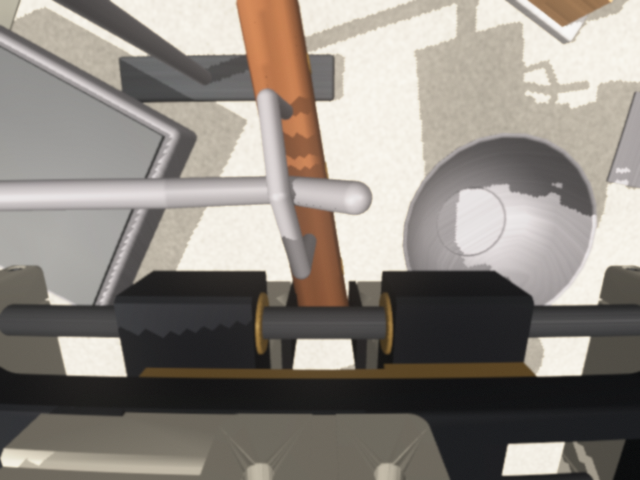

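>>> {"method": "drive_tool", "body": {
  "increments": "0 0 0 0; 0 0 0 0; 0 0 0 0; 0 0 0 0; 0 0 0 0; 0 0 0 0; 0 0 0 0; 0 0 0 0"
}}

```text
t: 7.93
eef_pos: [0.5928, 0.0783, 0.1976]
ee_rot: [-3.141, -0.0, -1.057]
force: [1.6, 2.6, 1.9]
width: 0.0232
```

```bash
cat >> h.py <<'E'
def handle(f,z,vmax=305,u0=200,u1=400,vmin=0):
    """edges of handle top in wrist image -> world line fits at height z"""
    hsv=cv2.cvtColor(f['color'],cv2.COLOR_RGB2HSV); m=((hsv[:,:,0]<18)&(hsv[:,:,1]>110)).astype(np.uint8)
    m[:,:u0]=0;m[:,u1:]=0;m[vmax:]=0;m[:vmin]=0
    n,lab,st,_=cv2.connectedComponentsWithStats(m); k=1+np.argmax(st[1:,4]); m=lab==k
    L=[];Rr=[]
    for v in range(480):
        u=np.nonzero(m[v])[0]
        if len(u)>5: L.append((u[0]-.5,v));Rr.append((u[-1]+.5,v))
    return L,Rr
E
python3 - <<'E'
from h import *
f=grab('wrist','w5'); s=f['state'];print(s['eef_pos'],s['force'],s['moment'],s['width'])
L,R=handle(f,.2175,vmax=300)
for E in (L,R):
    w=plane(f,E,.2175)[:,:2]; l=cv2.fitLine(w.astype(np.float32),cv2.DIST_HUBER,0,.001,.001).ravel(); print(l,np.degrees(np.arctan2(l[1],l[0]))%180)
P,ok=cloud(f)
q=[(265,20),(300,150),(325,290),(325,270)]
print(dep(f,q))
E
```

```text
[0.59282906 0.07826089 0.19761216] [1.59400744 2.57704033 1.86595018] [ 0.62514589 -0.66673091  0.18510243] 0.023225817753508796
[ 0.75058985 -0.6607684   0.6582581   0.00858916] 138.6415
[ 0.62987375 -0.7766975   0.63591605  0.00801629] 129.0408
[[ 0.66636359 -0.01071827  0.22087672]
 [ 0.63473444  0.02201563  0.21915735]
 [ 0.59828417  0.06714908  0.21756919]
 [ 0.60283567  0.05912342  0.21847187]]
```

The pads touch the handle about 9° off in yaw; the hook constrained it while they closed. It is held and slowly aligning. I lift 26 mm with a firm squeeze.

>>> {"method": "drive_tool", "body": {
  "increments": "0 0 0.03 0; 0 0 0.06 0; 0 0 0.1 0; 0 0 0.14 0; 0 0 0.18 0; 0 0 0.22 0; 0 0 0.24 0; 0 0 0.24 0",
  "squeeze": 60
}}

```text
t: 8.65
eef_pos: [0.5929, 0.0782, 0.2223]
ee_rot: [-3.141, -0.0, -1.057]
force: [0.1, 0.3, -3.6]
width: 0.0232
```

```bash
python3 - <<'E'
from h import *
f=grab('wrist','w6'); s=f['state'];print(s['eef_pos'],s['force'],s['moment'],s['width'])
g=grab('side','s6')
a=cv2.resize(g['color'][110:260,280:460,::-1],None,fx=4,fy=4,interpolation=cv2.INTER_CUBIC)
cv2.imwrite('pics/s6c.png',a)
E
```

```text
[0.59294868 0.07824675 0.22226771] [ 0.05389604  0.31525692 -3.64716531] [0.11465594 0.06216857 0.01031768] 0.023247147564367486
```

View pics/s6c.png

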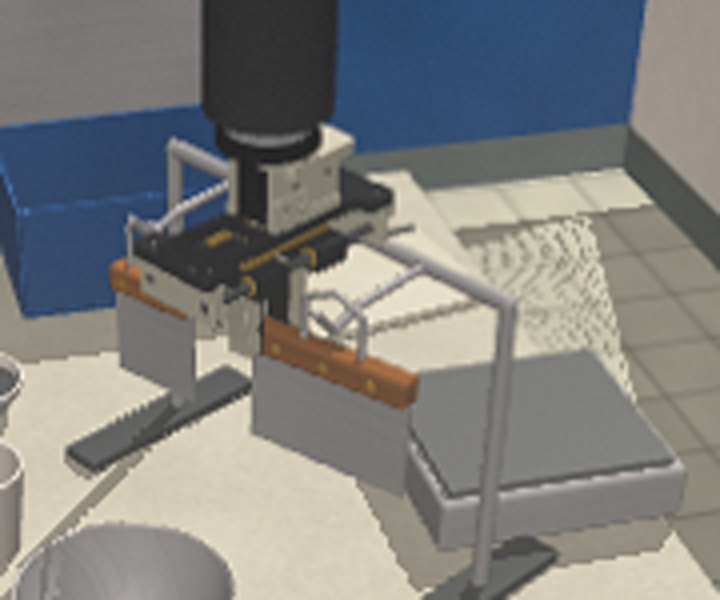

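View pics/w6.png

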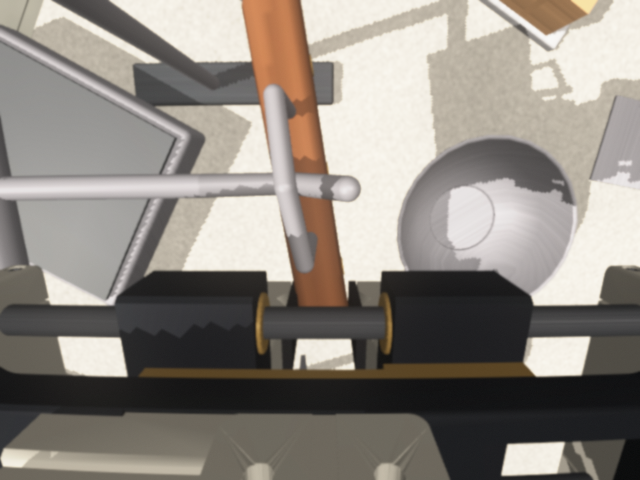

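The loop is raised with the hook now low inside it, and the wrist reads just the weight. I draw it out along the rack's −x.

>>> {"method": "drive_tool", "body": {
  "increments": "0 0 0.02 0; -0.04 -0.02 0.03 0; -0.09 -0.05 0.03 0; -0.13 -0.07 0.03 0; -0.17 -0.1 0.03 0; -0.22 -0.12 0.03 0; -0.26 -0.15 0.03 0; -0.26 -0.15 0.03 0"
}}

```text
t: 9.42
eef_pos: [0.5658, 0.0627, 0.2248]
ee_rot: [-3.142, 0.0, -1.057]
force: [0.1, 0.2, -2.7]
width: 0.0221
```

>>> {"method": "drive_tool", "body": {
  "increments": "-0.04 -0.02 0 0; -0.09 -0.05 0 0; -0.17 -0.1 0 0; -0.26 -0.15 0 0; -0.35 -0.2 0 0; -0.44 -0.25 0 0; -0.52 -0.3 0 0; -0.52 -0.3 0 0"
}}

```text
t: 10.08
eef_pos: [0.5129, 0.0322, 0.2249]
ee_rot: [-3.141, 0.0, -1.057]
force: [0.2, 0.6, -2.4]
width: 0.0226
```

```bash
python3 - <<'E'
from h import *
f=grab('wrist','w7'); s=f['state'];print(s['eef_pos'],s['force'],s['moment'],s['width'])
g=grab('side','s7')
a=cv2.resize(g['color'][110:260,280:460,::-1],None,fx=4,fy=4,interpolation=cv2.INTER_CUBIC)
cv2.imwrite('pics/s7c.png',a)
E
```

```text
[0.51290089 0.03222293 0.22489941] [ 0.24805103  0.61676262 -2.41854848] [0.18890277 0.10697088 0.0239658 ] 0.022647088219662357
```

View pics/s7c.png

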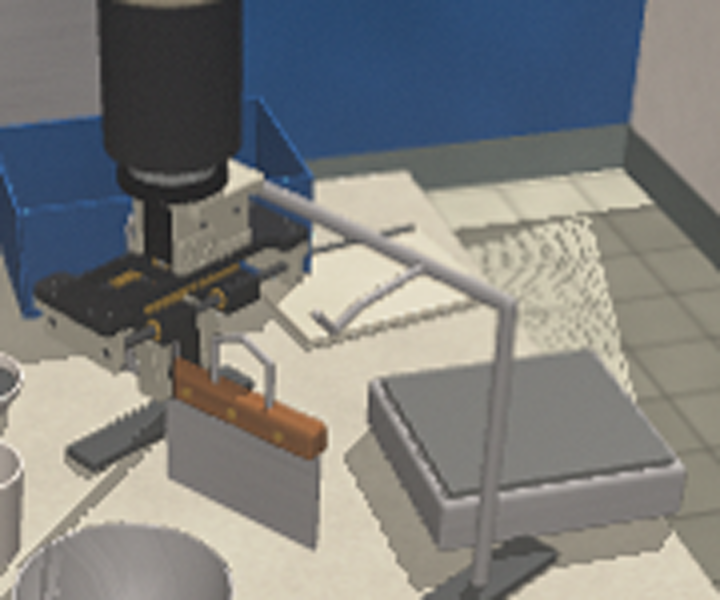

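View pics/w7.png

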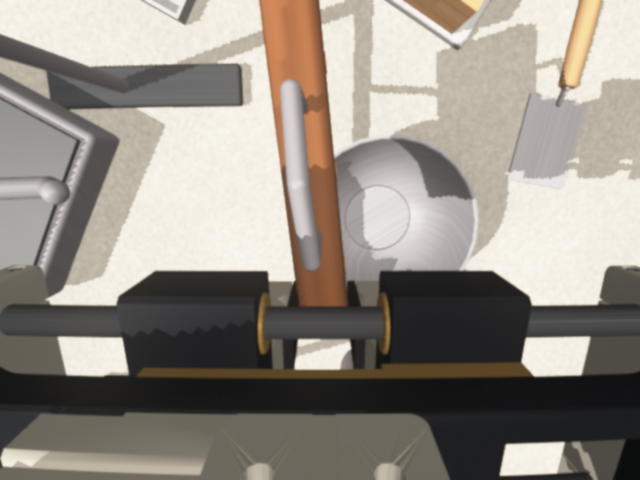

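The scraper is off the hook and held. The width is 22.1–22.6 mm, so the pads have settled. I measure it in the tool frame with the wrist camera, then look for blade tilt with the side camera.

```bash
cat >> h.py <<'E'
def intool(f):
    L,R=handle(f,0,vmax=300); T=np.array(f['tool_from_camera'])
    hsv=cv2.cvtColor(f['color'],cv2.COLOR_RGB2HSV); m=((hsv[:,:,0]<18)&(hsv[:,:,1]>110)).astype(np.uint8)
    m[:,:200]=0;m[:,400:]=0;m[300:]=0
    m=cv2.erode(m,np.ones((5,5)));v,u=np.nonzero(m&(f['depth']>0))
    d=f['depth'][v,u]; p=(und(f,np.c_[u,v])*d[:,None])@T[:3,:3].T+T[:3,3]
    k=abs(p[:,2]-np.median(p[:,2]))<.008; p=p[k]
    pf=np.polyfit(p[:,0],p[:,2],1); print('top z(tool)=',pf,'n',len(p))
    out=[]
    for E in (L,R):
        r=und(f,E)@T[:3,:3].T; c=T[:3,3]
        # intersect with plane z=pf0*x+pf1
        t=(pf[0]*c[0]+pf[1]-c[2])/(r[:,2]-pf[0]*r[:,0]); X=c+r*t[:,None]
        y=X[:,1]; q=np.polyfit(X[:,0],y,1)
        for _ in range(4):
            e=abs(y-np.polyval(q,X[:,0])); k=e<max(.0006,np.median(e)*2); q=np.polyfit(X[k,0],y[k],1)
        print('edge y=',q,'deg',np.degrees(np.arctan(q[0])),'at x=.06',np.polyval(q,.06),'xr',X[:,0].min(),X[:,0].max(),k.sum()); out.append(q)
    return out,pf
E
python3 - <<'E'
from h import *
f=pickle.load(open('pics/w7.pkl','rb')); print(intool(f))
for n in ['w6']: intool(pickle.load(open(f'pics/{n}.pkl','rb')))
E
```

```text
top z(tool)= [ 4.12238000e-05 -1.97856871e-02] n 9061
edge y= [-0.10872698 -0.00940667] deg -6.205222019284939 at x=.06 -0.01593028927057958 xr 0.008162021401831587 0.12133542316165824 278
edge y= [-0.10658472  0.01074769] deg -6.0838858181582856 at x=.06 0.004352609434354831 xr 0.008173386769646684 0.12121293918978127 291
([array([-0.10872698, -0.00940667]), array([-0.10658472,  0.01074769])], array([ 4.12238000e-05, -1.97856871e-02]))
top z(tool)= [ 0.0075859  -0.01970878] n 8913
edge y= [-0.3638501  0.0123353] deg -19.993921727123574 at x=.06 -0.009495702211398824 xr 0.061286947177454795 0.1218000979792053 146
edge y= [-0.16062315  0.0109048 ] deg -9.125086170087295 at x=.06 0.0012674092153279574 xr 0.06128751821294711 0.12161518464594698 159
```

The handle is level in the grip and turned 6.1° from the tool axis, with its middle about 62 mm out. I carry it to above the block, turning as I go.

>>> {"method": "drive_tool", "body": {
  "increments": "0 -0.1 0 -0.1; 0.02 -0.25 0 -0.2; 0.04 -0.4 0 -0.3; 0.06 -0.55 0 -0.4; 0.08 -0.7 0 -0.5; 0.1 -0.85 0 -0.6; 0.1 -1 0 -0.65; 0.1 -1 0 -0.65"
}}

```text
t: 10.85
eef_pos: [0.525, -0.0684, 0.2243]
ee_rot: [3.141, -0.0, -1.385]
force: [-0.1, 0.1, -2.7]
width: 0.0224
```

>>> {"method": "drive_tool", "body": {
  "increments": "0 -0.1 0 -0.1; 0.02 -0.25 0 -0.2; 0.04 -0.4 0 -0.3; 0.06 -0.55 0 -0.4; 0.07 -0.7 0 -0.5; 0.07 -0.85 0 -0.6; 0.07 -1 0 -0.63; 0.07 -1 0 -0.63"
}}

```text
t: 11.52
eef_pos: [0.5321, -0.1682, 0.2243]
ee_rot: [3.141, -0.001, -1.698]
force: [0.9, 0.2, -1.8]
width: 0.0223
```

>>> {"method": "drive_tool", "body": {
  "increments": "0 -0.1 0 0; 0 -0.2 0 0; 0 -0.3 0 0; 0 -0.4 0 0; 0 -0.48 0 0; 0 -0.52 0 0; 0 -0.52 0 0; 0 -0.52 0 0"
}}

```text
t: 12.18
eef_pos: [0.5317, -0.2189, 0.2245]
ee_rot: [3.141, 0.0, -1.697]
force: [0.2, 0.3, -2.8]
width: 0.0219
```

```bash
python3 - <<'E'
from h import *
f=grab('wrist','w8'); s=f['state'];print(s['eef_pos'],s['ee_rot'],s['force'],s['moment'],s['width'])
intool(f)
g=grab('side','s8'); t=grab('top','t8')
a=cv2.resize(g['color'][220:400,290:440,::-1],None,fx=3.3,fy=3.3,interpolation=cv2.INTER_CUBIC); cv2.imwrite('pics/s8c.png',a)
a=cv2.resize(t['color'][150:290,340:500,::-1],None,fx=4,fy=4,interpolation=cv2.INTER_CUBIC); cv2.imwrite('pics/t8c.png',a)
E
```

```text
[ 0.5316735  -0.21893567  0.22447101] [ 3.14145035e+00  1.24489175e-04 -1.69747114e+00] [ 0.15005739  0.34769517 -2.81607194] [ 0.21598072 -0.00701638 -0.0073472 ] 0.02191708518156149
top z(tool)= [-0.00055251 -0.01970372] n 9307
edge y= [-0.10492664 -0.00929963] deg -5.98993531558566 at x=.06 -0.01559522347230402 xr 0.008261589009994567 0.12146495796021103 292
edge y= [-0.10797224  0.01157205] deg -6.162479988173931 at x=.06 0.005093715500007153 xr 0.00826827109670461 0.12134655449885157 284
```

View pics/w8.png

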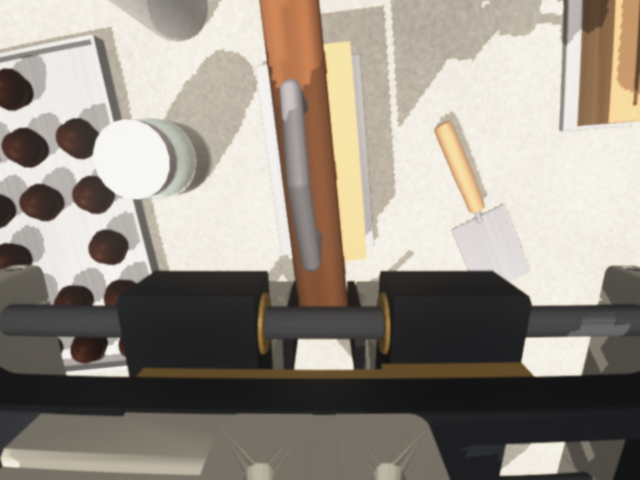

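View pics/s8c.png

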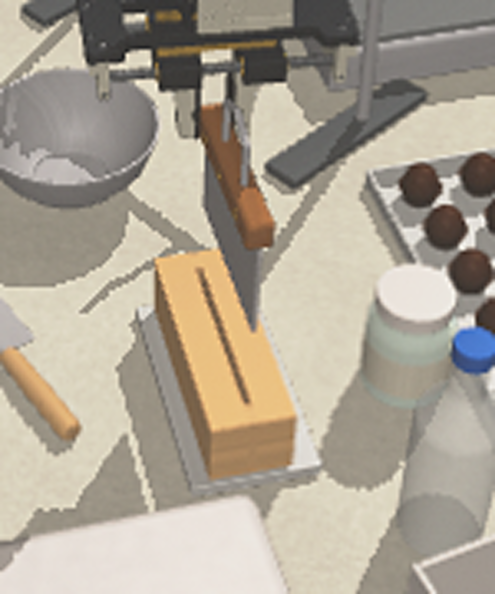

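View pics/t8c.png

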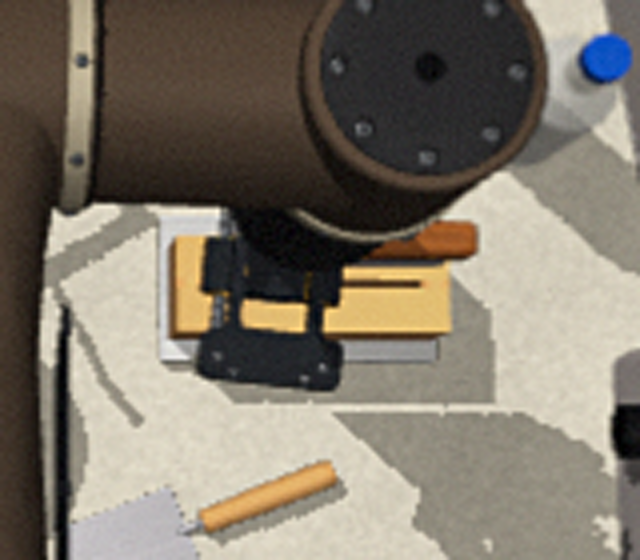

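The side crop shows the blade clear above the slot and somewhat to its right (+x), with the far lower blade corner at about (367,320). The top view shows the handle's far end at about (459,210). I triangulate both.

```bash
python3 - <<'E'
from h import *
t=pickle.load(open('pics/t8.pkl','rb')); g=pickle.load(open('pics/s8.pkl','rb'))
P,ok=cloud(t); hsv=cv2.cvtColor(t['color'],cv2.COLOR_RGB2HSV)
m=(hsv[:,:,0]<18)&(hsv[:,:,1]>110)&ok&(P[:,:,2]>.22)&(P[:,:,2]<.27); m[:,:420]=0;m[:,480:]=0
v,u=np.nonzero(m); w=plane(t,np.c_[u,v],.244)[:,:2]; print('top handle z',np.median(P[m][:,2]),'y range',w[:,1].min(),w[:,1].max())
for a in range(0,1):
  ys=w[:,1]; 
  for y0 in np.arange(ys.min(),ys.max(),.008):
    k=(ys>=y0)&(ys<y0+.008); print(round(y0+.004,4),w[k,0].min().round(4),w[k,0].max().round(4),k.sum())
a=cv2.resize(g['color'][240:340,330:400,::-1],None,fx=7,fy=6,interpolation=cv2.INTER_CUBIC); cv2.imwrite('pics/s8d.png',a)
E
```

```text
top handle z 0.24412114088938042 y range -0.3466338845884864 -0.28119890866012853
-0.3426 0.5191 0.5385 32
-0.3346 0.5192 0.541 29
-0.3266 0.5193 0.5411 30
-0.3186 0.5194 0.5387 33
-0.3106 0.5195 0.5316 17
-0.3026 0.5197 0.5294 15
-0.2946 0.5198 0.5294 17
-0.2866 0.5199 0.5247 7
-0.2786 0.52 0.52 1
```

View pics/s8d.png

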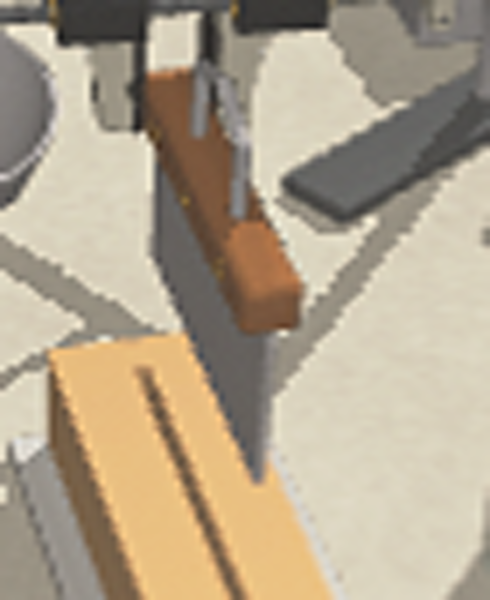

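Handle and slot directions agree to about 0.3°. The two views give an x offset of +1 to +3 mm and y about +3 mm. I shift a little and lower until the edge is about 9 mm above the wood, so blade and slot can be compared in one picture.

>>> {"method": "drive_tool", "body": {
  "increments": "-0.02 -0.04 -0.1 0; -0.02 -0.04 -0.2 0; -0.02 -0.04 -0.3 0; -0.02 -0.04 -0.4 0; -0.02 -0.04 -0.5 0; -0.02 -0.04 -0.6 0; -0.02 -0.04 -0.62 0; -0.02 -0.04 -0.62 0"
}}

```text
t: 13.0
eef_pos: [0.5292, -0.2227, 0.1613]
ee_rot: [3.139, -0.0, -1.697]
force: [0.3, -0.7, -1.6]
width: 0.0221
```

```bash
python3 - <<'E'
from h import *
g=grab('side','s9'); s=g['state'];print(s['eef_pos'],s['ee_rot'],s['force'],s['moment'],s['width'])
f=grab('wrist','w9'); intool(f); t=grab('top','t9')
a=cv2.resize(g['color'][280:380,330:400,::-1],None,fx=8,fy=6,interpolation=cv2.INTER_CUBIC); cv2.imwrite('pics/s9d.png',a)
E
```

```text
[ 0.52920631 -0.222662    0.16131951] [ 3.13948070e+00 -9.64861665e-05 -1.69680248e+00] [ 0.31245279 -0.73772248 -1.56884869] [ 0.22331037 -0.08228258 -0.10034138] 0.02214958105817472
top z(tool)= [-0.00122565 -0.01946712] n 10134
edge y= [-0.10231116 -0.01004184] deg -5.841671532949419 at x=.06 -0.01618050637460743 xr 0.008161526672407396 0.12152471852284052 299
edge y= [0.02468984 0.01079416] deg 1.4143364677857746 at x=.06 0.012275547341795643 xr 0.008168241238229082 0.12140621877748148 255
```

View pics/s9d.png

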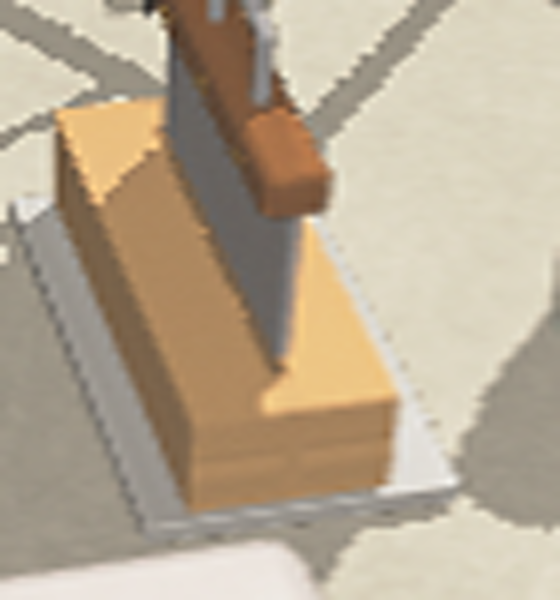

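View pics/w9.png

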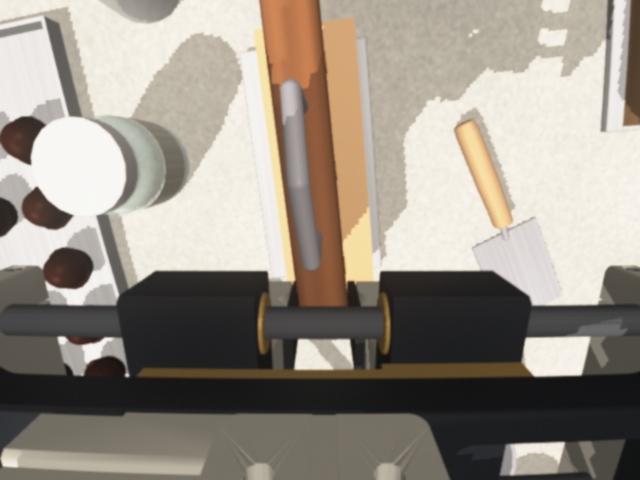

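The side crop shows the blade's lower edge almost over the slot, with the lower −y corner at about (365,341). I fit the edge line and the slot line in the side view.

```bash
python3 - <<'E'
from h import *
g8=pickle.load(open('pics/s8.pkl','rb')); g9=pickle.load(open('pics/s9.pkl','rb'))
c=g8['color'].astype(int).sum(2)
pts=[]
for v in range(303,342):
    u0=350.6+(v-301.2)*14.6/40.6; us=np.arange(int(u0)-6,int(u0)+7); col=c[v,us]; base=np.median(col)
    w=np.clip(base-col-60,0,None); 
    if w.sum()>0: pts.append(((w*us).sum()/w.sum(),v,w.sum()))
pts=np.array(pts); print(pts[::6])
W=plane(g8,pts[:,:2],.07); k=np.polyfit(W[:,1],W[:,0],1); r=W[:,0]-np.polyval(k,W[:,1]); q=abs(r)<.0015; k=np.polyfit(W[q,1],W[q,0],1)
print('slot(side) x at -.2817',np.polyval(k,-.2817),'slope',k[0],'y ends',W[:,1].min(),W[:,1].max(),'rms',r[q].std())
# blade lower edge: gray -> wood/shadow boundary, from saturation
hsv=cv2.cvtColor(g9['color'],cv2.COLOR_RGB2HSV).astype(int); S=hsv[:,:,1]
for v in range(300,346,3): print(v,'S',S[v,346:374].tolist())
E
```

```text
[[350.57980456 303.         307.        ]
 [352.63975155 309.         483.        ]
 [354.74820144 315.         417.        ]
 [356.89795918 321.         343.        ]
 [359.23953488 327.         430.        ]
 [361.23923445 333.         418.        ]
 [363.53132832 339.         399.        ]]
slot(side) x at -.2817 0.5282355145493236 slope 0.02566098952697318 y ends -0.35456187009758333 -0.21868219608352513 rms 0.00018778660407806945
300 S [116, 116, 116, 118, 89, 5, 20, 17, 20, 15, 20, 109, 105, 118, 129, 147, 145, 144, 143, 147, 151, 131, 28, 34, 35, 35, 36, 31]
303 S [114, 114, 114, 116, 112, 64, 13, 17, 22, 20, 17, 15, 111, 107, 124, 138, 145, 143, 144, 146, 145, 146, 146, 84, 32, 30, 32, 31]
306 S [113, 113, 111, 115, 115, 100, 58, 15, 22, 20, 17, 17, 22, 116, 120, 120, 138, 143, 145, 142, 145, 146, 149, 139, 72, 27, 31, 31]
309 S [112, 113, 113, 115, 113, 116, 101, 57, 12, 17, 18, 17, 22, 20, 74, 109, 117, 133, 142, 142, 143, 139, 141, 139, 137, 77, 27, 33]
312 S [115, 116, 116, 116, 116, 116, 115, 99, 60, 17, 15, 22, 22, 20, 18, 64, 110, 123, 121, 125, 122, 126, 127, 129, 103
[... 830 characters left out ...]
1, 111, 116, 117, 115, 115, 115, 114, 116, 114, 115, 115, 113, 110, 96, 55, 18, 14, 23, 85, 115, 114, 112, 110, 112, 113, 114]
336 S [100, 101, 102, 112, 116, 116, 115, 116, 112, 114, 113, 113, 116, 116, 114, 111, 95, 60, 12, 25, 92, 114, 113, 112, 112, 112, 112, 113]
339 S [103, 101, 97, 100, 110, 114, 115, 114, 114, 116, 116, 114, 114, 114, 117, 115, 114, 96, 71, 89, 111, 114, 113, 113, 113, 112, 110, 112]
342 S [84, 101, 101, 97, 100, 110, 117, 117, 114, 114, 117, 114, 116, 114, 115, 115, 114, 115, 112, 120, 118, 111, 113, 112, 113, 114, 113, 113]
345 S [20, 85, 103, 103, 98, 102, 112, 115, 117, 117, 117, 115, 115, 116, 114, 116, 118, 118, 112, 111, 111, 111, 113, 113, 113, 113, 111, 110]
```

```bash
cat >> h.py <<'E'
def bladeside(g,v0,v1,z,ua,va,slope=.36,yref=-.2817):
    """-x lower edge of blade in the side view"""
    S=cv2.cvtColor(g['color'],cv2.COLOR_RGB2HSV)[:,:,1].astype(float); pts=[]
    for v in range(v0,v1):
        u=int(round(ua+(v-va)*slope)); us=np.arange(u-5,u+5)
        s=S[v,us]; i=np.nonzero((s[:-1]>65)&(s[1:]<=65))[0]
        if len(i): i=i[0]; pts.append((us[i]+(s[i]-65)/(s[i]-s[i+1]),v))
    W=plane(g,pts,z); k=np.polyfit(W[:,1],W[:,0],1); r=W[:,0]-np.polyval(k,W[:,1]);q=abs(r)<.0012; k=np.polyfit(W[q,1],W[q,0],1)
    print('blade -x edge x at',yref,np.polyval(k,yref),'=> centre',np.polyval(k,yref)+.002,'slope',k[0],'y',W[:,1].min(),W[:,1].max(),'rms',r[q].std(),q.sum())
    return k
E
python3 - <<'E'
from h import *
g=pickle.load(open('pics/s9.pkl','rb'))
for z in (.075,.0768,.0785): bladeside(g,303,339,z,358.4,324)
# corner on planes
print(plane(g,[(364.6,340.5)],.0768))
t=pickle.load(open('pics/t9.pkl','rb'))
P,ok=cloud(t); hsv=cv2.cvtColor(t['color'],cv2.COLOR_RGB2HSV)
m=(hsv[:,:,0]<18)&(hsv[:,:,1]>110)&ok&(P[:,:,2]>.165)&(P[:,:,2]<.2); m[:,:420]=0;m[:,480:]=0
v,u=np.nonzero(m); w=plane(t,np.c_[u,v],.1808)[:,:2]; print('top z',np.median(P[m][:,2]),'y',w[:,1].min(),w[:,1].max())
k=w[:,1]<-.305
for a,b in((-.347,-.335),(-.335,-.323),(-.323,-.311)):
    q=(w[:,1]>a)&(w[:,1]<b); print(a,w[q,0].min(),w[q,0].max())
E
```

```text
blade -x edge x at -0.2817 0.5277413756701654 => centre 0.5297413756701654 slope 0.0239521379963147 y -0.3488033841950766 -0.22375200637770165 rms 0.000285285245581073 36
blade -x edge x at -0.2817 0.527246187247572 => centre 0.529246187247572 slope 0.02395213799631782 y -0.35028077292300785 -0.22548277955090656 rms 0.0002847071884260026 36
blade -x edge x at -0.2817 0.5267785092929 => centre 0.5287785092929 slope 0.02395213799631529 y -0.35167608449938736 -0.22711739865893354 rms 0.0002841612455573484 36
[[ 0.52585579 -0.35875088  0.0768    ]]
top z 0.18239815025853523 y -0.352620802988494 -0.28684915861552784
-0.347 0.5182538510014417 0.5387054993861321
-0.335 0.5184100152276203 0.5387829931035735
-0.323 0.5186056672828574 0.5338203765944349
```

```bash
python3 - <<'E'
from h import *
g8=pickle.load(open('pics/s8.pkl','rb')); g9=pickle.load(open('pics/s9.pkl','rb'))
c=cv2.cvtColor(g8['color'],cv2.COLOR_RGB2GRAY).astype(np.float32)
# slot dip depth by row
for v in list(range(296,306))+list(range(334,350)):
    u=350.58+(v-303)*.3597; us=np.arange(int(u)-4,int(u)+6); print(v,round(u,1),c[v,us].astype(int).tolist(),plane(g8,[(u,v)],.07)[0,1].round(4))
t=pickle.load(open('pics/top0.pkl','rb')); ct=cv2.cvtColor(t['color'],cv2.COLOR_RGB2GRAY)
print(ct[219:223,384:398].tolist(), ct[219:223,440:454].tolist())
E
```

```text
296 348.1 [219, 215, 152, 166, 162, 167, 186, 196, 195, 194] -0.191
297 348.4 [197, 196, 194, 190, 186, 187, 196, 195, 195, 195] -0.195
298 348.8 [194, 194, 194, 194, 196, 196, 196, 194, 194, 195] -0.199
299 349.1 [195, 193, 194, 196, 195, 196, 195, 194, 194, 195] -0.203
300 349.5 [194, 194, 194, 194, 191, 192, 198, 195, 193, 194] -0.2069
301 349.9 [194, 194, 194, 195, 158, 143, 156, 198, 194, 194] -0.2109
302 350.2 [193, 194, 195, 161, 126, 131, 201, 196, 194, 195] -0.2148
303 350.6 [194, 195, 196, 196, 126, 108, 202, 197, 194, 195] -0.2187
304 350.9 [194, 194, 196, 196, 145, 102, 152, 199, 197, 195] -0.2226
305 351.3 [194, 195, 197, 163, 98, 105, 201, 197, 194, 195] -0.2264
334 361.7 [197, 198, 201, 193, 111, 104, 154, 203, 200, 200] -0.3312
335 362.1 [198, 199, 196, 141, 94, 129, 199, 201, 199, 200] -0.3346
336 362.5 [199, 200, 197, 163, 91, 119, 180, 202, 199, 198] -0.3379
337 362.8 [199, 198, 200, 194, 113, 106, 156, 204, 200, 200] -0.3413
338 363.2 [200, 200, 196, 151, 92, 127, 191, 201, 200, 199] -0.3446
339 363.5 [199, 200, 199, 179, 103, 112, 170, 202, 199, 198] -0.348
340 3
[... 537 characters left out ...]
 -0.3741
348 366.8 [192, 186, 186, 176, 163, 162, 153, 151, 147, 139] -0.3773
349 367.1 [150, 148, 138, 130, 129, 132, 133, 133, 132, 134] -0.3805
[[138, 161, 159, 162, 156, 153, 163, 138, 133, 134, 135, 137, 133, 133], [141, 150, 160, 162, 160, 156, 154, 83, 49, 41, 49, 47, 53, 48], [138, 153, 160, 159, 161, 159, 154, 94, 75, 72, 72, 68, 69, 72], [128, 154, 159, 161, 160, 159, 161, 159, 156, 161, 166, 163, 158, 164]] [[169, 165, 163, 165, 162, 162, 161, 161, 162, 162, 164, 155, 133, 137], [56, 66, 62, 56, 63, 118, 149, 157, 160, 158, 156, 153, 127, 110], [49, 51, 46, 38, 54, 115, 146, 156, 161, 158, 158, 153, 130, 113], [157, 162, 162, 159, 159, 165, 160, 159, 161, 159, 161, 160, 136, 113]]
```

In the side view the blade sits about 1 mm too far in +x and about 1.5 mm too far in −y relative to the slot, and yaw agrees within 0.1°. I correct that and lower gently while watching the force.

>>> {"method": "drive_tool", "body": {
  "increments": "-0.008 0.015 0 0; -0.008 0.015 0 0; -0.008 0.015 -0.01 0; -0.008 0.015 -0.02 0; -0.008 0.015 -0.03 0; -0.008 0.015 -0.03 0; -0.008 0.015 -0.03 0; -0.008 0.015 -0.03 0"
}}

```text
t: 13.82
eef_pos: [0.529, -0.2213, 0.1596]
ee_rot: [3.142, -0.0, -1.697]
force: [0.4, 0.6, -3.8]
width: 0.0218
```

```bash
python3 - <<'E'
from h import *
g=grab('side','s10'); s=g['state'];print(s['eef_pos'],s['ee_rot'],s['force'],s['moment'],s['width'])
z=s['eef_pos'][2]+.0195-.104; print('edge z',z)
bladeside(g,305,339,z,358.2,324)
a=cv2.resize(g['color'][280:380,330:400,::-1],None,fx=8,fy=6,interpolation=cv2.INTER_CUBIC); cv2.imwrite('pics/s10d.png',a)
E
```

```text
[ 0.52897596 -0.22125542  0.15956374] [ 3.14158652e+00 -3.86631757e-05 -1.69678959e+00] [ 0.37602773  0.600799   -3.79505448] [ 0.26127075 -0.06662306 -0.04225305] 0.021776868045489357
edge z 0.07506373614575192
blade -x edge x at -0.2817 0.5271819987291504 => centre 0.5291819987291504 slope 0.02387421615102075 y -0.34883053879725867 -0.23131224311894039 rms 0.00026077737251883144 34
```

View pics/s10d.png

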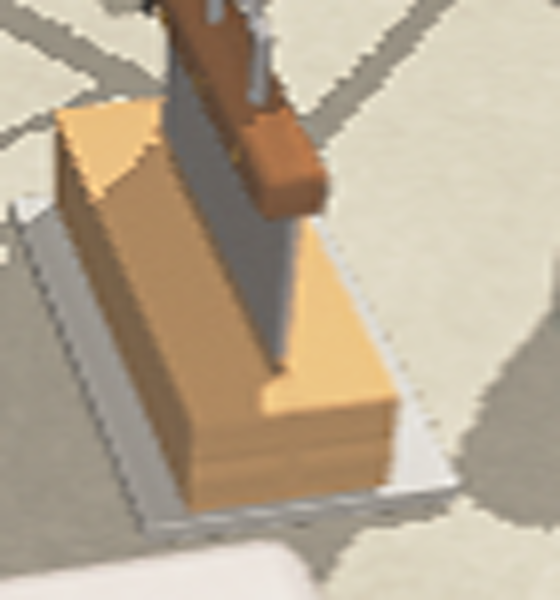

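>>> {"method": "drive_tool", "body": {
  "increments": "-0.007 0 0 0; -0.007 0 0 0; -0.007 0 -0.01 0; -0.007 0 -0.02 0; -0.007 0 -0.03 0; -0.007 0 -0.03 0; -0.007 0 -0.03 0; -0.007 0 -0.03 0"
}}

```text
t: 14.53
eef_pos: [0.5283, -0.2212, 0.1565]
ee_rot: [3.142, -0.0, -1.697]
force: [-0.5, -0.0, -2.9]
width: 0.0222
```

```bash
python3 - <<'E'
from h import *
g=grab('side','s11'); s=g['state'];print(s['eef_pos'],s['ee_rot'],s['force'],s['moment'],s['width'])
z=s['eef_pos'][2]+.0195-.104; print('edge z',z)
bladeside(g,305,339,z,358.2,324)
a=cv2.resize(g['color'][290:350,340:375,::-1],None,fx=16,fy=10,interpolation=cv2.INTER_CUBIC); cv2.imwrite('pics/s11d.png',a)
E
```

```text
[ 0.52825717 -0.22123331  0.15654564] [ 3.14152989e+00 -1.13538930e-05 -1.69680623e+00] [-5.11087842e-01 -1.28603443e-03 -2.92579219e+00] [ 0.17348849 -0.04159137  0.00302198] 0.02219531856405702
edge z 0.07204564164077733
blade -x edge x at -0.2817 0.5265493881755886 => centre 0.5285493881755886 slope 0.02355421449600806 y -0.3460060548523456 -0.22816593628107718 rms 0.00026282958275680236 34
```

View pics/s11d.png

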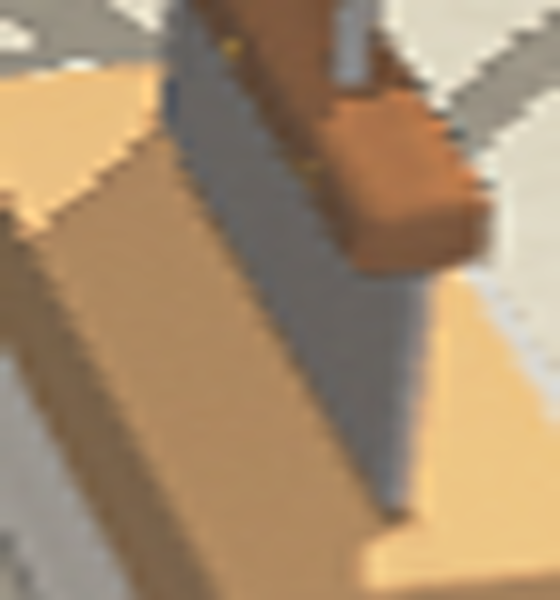

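A thin dark strip of the slot shows just on the −x side of the blade and at its −y end, so it is centred to within about 0.3 mm. I go down across the entry.

>>> {"method": "drive_tool", "body": {
  "increments": "-0.002 0 0 0; -0.002 0 -0.005 0; -0.002 0 -0.01 0; -0.002 0 -0.015 0; -0.002 0 -0.02 0; -0.002 0 -0.025 0; -0.002 0 -0.03 0; -0.002 0 -0.03 0"
}}

```text
t: 15.25
eef_pos: [0.528, -0.2212, 0.1534]
ee_rot: [3.141, 0.0, -1.697]
force: [-0.2, 0.0, -2.1]
width: 0.0223
```

```bash
python3 - <<'E'
from h import *
s=sensors.get_state();print(s['eef_pos'],s['force'],s['moment'],s['width'])
E
```

```text
[ 0.52796488 -0.22121208  0.15339796] [-0.20208651  0.01403109 -2.0827128 ] [ 0.15006478 -0.03668563  0.0328859 ] 0.022344990404316784
```

Edge height is about 0.069 m with no contact. I continue in small steps.

>>> {"method": "drive_tool", "body": {
  "increments": "0 0 -0.005 0; 0 0 -0.01 0; 0 0 -0.015 0; 0 0 -0.02 0; 0 0 -0.025 0; 0 0 -0.025 0; 0 0 -0.025 0; 0 0 -0.025 0"
}}

```text
t: 15.92
eef_pos: [0.5281, -0.2212, 0.1511]
ee_rot: [-3.142, -0.0, -1.697]
force: [-0.3, 0.5, -1.5]
width: 0.0222
```

```bash
python3 - <<'E'
from h import *
g=grab('side','s12'); s=g['state'];print(s['eef_pos'],s['force'],s['moment'],s['width'])
a=cv2.resize(g['color'][290:350,340:375,::-1],None,fx=16,fy=10,interpolation=cv2.INTER_CUBIC); cv2.imwrite('pics/s12d.png',a)
intool(grab('wrist','w12'))
E
```

```text
[ 0.5280742  -0.22124087  0.15109337] [-0.32525299  0.53994166 -1.50569295] [ 0.16895384 -0.05859993 -0.05070534] 0.022208680848258413
top z(tool)= [-0.00056038 -0.01946922] n 10253
edge y= [-0.10235608 -0.01008562] deg -5.84421854653364 at x=.06 -0.01622698652729873 xr 0.00816010555632899 0.12155549989133892 300
edge y= [0.00859992 0.01209999] deg 0.4927267091421883 at x=.06 0.012615982905404959 xr 0.008166801576281586 0.12143688928186855 280
```

View pics/s12d.png

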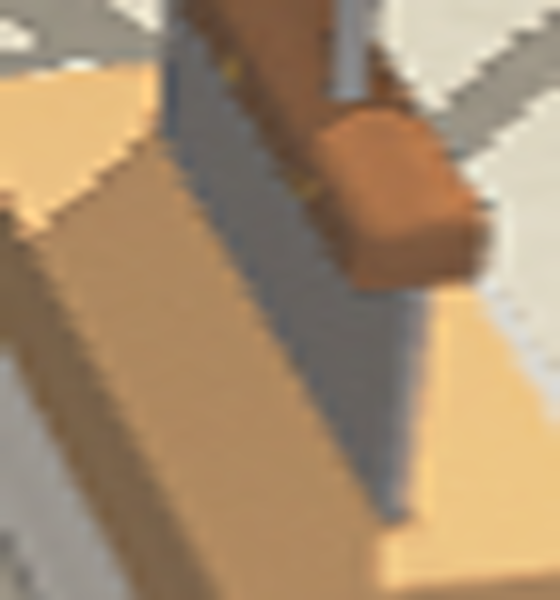

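The handle hasn't shifted in the grip and there is no real force; the blade appears to be entering. I continue.

>>> {"method": "drive_tool", "body": {
  "increments": "0 0 -0.005 0; 0 0 -0.01 0; 0 0 -0.015 0; 0 0 -0.02 0; 0 0 -0.025 0; 0 0 -0.03 0; 0 0 -0.03 0; 0 0 -0.03 0"
}}

```text
t: 16.68
eef_pos: [0.528, -0.2212, 0.148]
ee_rot: [3.142, -0.0, -1.697]
force: [0.2, -0.3, -2.0]
width: 0.0219
```

>>> {"method": "drive_tool", "body": {
  "increments": "0 0 -0.005 0; 0 0 -0.01 0; 0 0 -0.015 0; 0 0 -0.02 0; 0 0 -0.025 0; 0 0 -0.03 0; 0 0 -0.03 0; 0 0 -0.03 0"
}}

```text
t: 17.35
eef_pos: [0.5281, -0.2212, 0.145]
ee_rot: [3.142, -0.0, -1.697]
force: [-0.2, 0.1, -0.7]
width: 0.0223
```

```bash
python3 - <<'E'
from h import *
g=grab('side','s13'); s=g['state'];print(s['eef_pos'],s['force'],s['moment'],s['width'])
a=cv2.resize(g['color'][290:350,340:375,::-1],None,fx=16,fy=10,interpolation=cv2.INTER_CUBIC); cv2.imwrite('pics/s13d.png',a)
intool(grab('wrist','w13'))
E
```

```text
[ 0.52805333 -0.2212277   0.14503452] [-0.22417185  0.05033313 -0.72532717] [ 0.20402977 -0.03436651  0.04098797] 0.02228724448905483
top z(tool)= [-0.00083149 -0.01943913] n 10297
edge y= [-0.10285675 -0.01006354] deg -5.872605947308831 at x=.06 -0.016234943680739727 xr 0.008148085233979419 0.12155437947478621 300
edge y= [0.01021458 0.01218941] deg 0.5852321536838256 at x=.06 0.012802280754370685 xr 0.008154784434095577 0.12143578477593606 276
```

View pics/s13d.png

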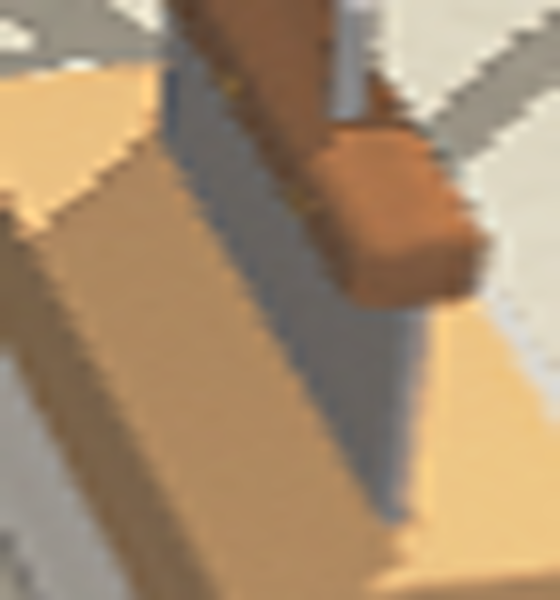

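The handle has come down while the blade's foot stays on the slot line, so about 10 mm of the blade is in the slot. I continue at 12 mm per call.

>>> {"method": "drive_tool", "body": {
  "increments": "0 0 -0.015 0; 0 0 -0.03 0; 0 0 -0.045 0; 0 0 -0.06 0; 0 0 -0.075 0; 0 0 -0.09 0; 0 0 -0.1 0; 0 0 -0.1 0"
}}

```text
t: 18.12
eef_pos: [0.5279, -0.2212, 0.1347]
ee_rot: [3.141, 0.0, -1.697]
force: [0.1, 0.2, -2.9]
width: 0.0223
```

>>> {"method": "drive_tool", "body": {
  "increments": "0 0 -0.015 0; 0 0 -0.03 0; 0 0 -0.045 0; 0 0 -0.06 0; 0 0 -0.075 0; 0 0 -0.09 0; 0 0 -0.105 0; 0 0 -0.12 0"
}}

```text
t: 18.78
eef_pos: [0.528, -0.2212, 0.1229]
ee_rot: [3.142, -0.0, -1.697]
force: [1.5, -0.1, -3.2]
width: 0.0222
```

```bash
python3 - <<'E'
from h import *
s=sensors.get_state();print(s['eef_pos'],s['force'],s['moment'],s['width'])
intool(grab('wrist','w14'))
E
```

```text
[ 0.52804672 -0.22123644  0.12288783] [ 1.45126283 -0.13685012 -3.24106938] [ 0.17593246 -0.06990261  0.01101232] 0.022176766936653543
top z(tool)= [-0.00052603 -0.01944488] n 10412
edge y= [-0.10372799 -0.01004949] deg -5.9219976011344455 at x=.06 -0.016273168498902646 xr 0.00814949847549857 0.12157052878302871 300
edge y= [-0.09376891  0.02341618] deg -5.356899054413597 at x=.06 0.017790040764550603 xr 0.00815586892928221 0.12148847522549999 222
```

>>> {"method": "drive_tool", "body": {
  "increments": "0 0 -0.015 0; 0 0 -0.03 0; 0 0 -0.045 0; 0 0 -0.06 0; 0 0 -0.075 0; 0 0 -0.09 0; 0 0 -0.105 0; 0 0 -0.12 0"
}}

```text
t: 19.5
eef_pos: [0.5281, -0.2212, 0.1109]
ee_rot: [-3.142, -0.0, -1.697]
force: [0.5, -0.8, -1.8]
width: 0.0222
```

>>> {"method": "drive_tool", "body": {
  "increments": "0 0 -0.01 0; 0 0 -0.02 0; 0 0 -0.03 0; 0 0 -0.04 0; 0 0 -0.05 0; 0 0 -0.06 0; 0 0 -0.07 0; 0 0 -0.07 0"
}}

```text
t: 20.17
eef_pos: [0.5279, -0.2212, 0.1038]
ee_rot: [3.141, 0.0, -1.697]
force: [0.1, 0.6, -2.6]
width: 0.0223
```

>>> {"method": "drive_tool", "body": {
  "increments": "0 0 -0.005 0; 0 0 -0.01 0; 0 0 -0.015 0; 0 0 -0.02 0; 0 0 -0.02 0; 0 0 -0.02 0; 0 0 -0.02 0; 0 0 -0.02 0"
}}

```text
t: 20.83
eef_pos: [0.5281, -0.2212, 0.1021]
ee_rot: [-3.142, -0.0, -1.697]
force: [-0.2, -0.2, -2.3]
width: 0.0223
```

```bash
python3 - <<'E'
from h import *
g=grab('side','s15'); s=g['state'];print(s['eef_pos'],s['force'],s['moment'],s['width'])
a=cv2.resize(g['color'][280:380,330:400,::-1],None,fx=8,fy=6,interpolation=cv2.INTER_CUBIC); cv2.imwrite('pics/s15d.png',a)
intool(grab('wrist','w15'))
E
```

```text
[ 0.52809291 -0.22123432  0.10208671] [-0.18476981 -0.19675445 -2.29104745] [ 0.20472901 -0.07836679 -0.01641662] 0.022333722250397633
top z(tool)= [-0.00082385 -0.01929765] n 10816
edge y= [-0.12283456 -0.01086084] deg -7.002822061087943 at x=.06 -0.018230914322112535 xr 0.008086996974865028 0.12161369071660613 252
edge y= [-0.10331464  0.02629314] deg -5.898565350006824 at x=.06 0.02009425981667413 xr 0.008093701630247065 0.12154641358220217 252
```

View pics/s15d.png

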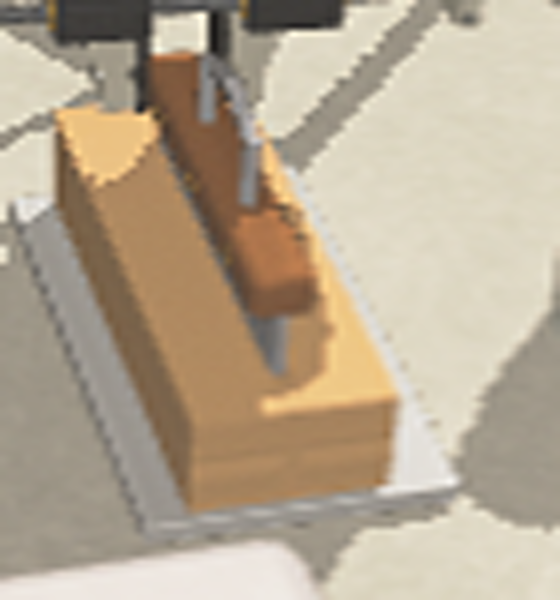

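The blade is almost home, with the edge at an estimated 0.017 m. I creep to the floor.

>>> {"method": "drive_tool", "body": {
  "increments": "0 0 -0.003 0; 0 0 -0.006 0; 0 0 -0.01 0; 0 0 -0.015 0; 0 0 -0.015 0; 0 0 -0.015 0; 0 0 -0.015 0; 0 0 -0.015 0"
}}

```text
t: 21.6
eef_pos: [0.5281, -0.2213, 0.1006]
ee_rot: [-3.142, -0.0, -1.697]
force: [0.9, -0.1, -2.3]
width: 0.0223
```

>>> {"method": "drive_tool", "body": {
  "increments": "0 0 -0.003 0; 0 0 -0.006 0; 0 0 -0.01 0; 0 0 -0.01 0; 0 0 -0.01 0; 0 0 -0.01 0; 0 0 -0.01 0; 0 0 -0.01 0"
}}

```text
t: 22.27
eef_pos: [0.5281, -0.2212, 0.0996]
ee_rot: [3.142, -0.0, -1.697]
force: [-0.3, 0.2, -2.5]
width: 0.0221
```

>>> {"method": "drive_tool", "body": {
  "increments": "0 0 -0.003 0; 0 0 -0.005 0; 0 0 -0.007 0; 0 0 -0.007 0; 0 0 -0.007 0; 0 0 -0.007 0; 0 0 -0.007 0; 0 0 -0.007 0"
}}

```text
t: 22.93
eef_pos: [0.5281, -0.2213, 0.0989]
ee_rot: [3.142, -0.0, -1.697]
force: [-0.4, 0.6, -1.4]
width: 0.0229
```

>>> {"method": "drive_tool", "body": {
  "increments": "0 0 -0.003 0; 0 0 -0.005 0; 0 0 -0.007 0; 0 0 -0.007 0; 0 0 -0.007 0; 0 0 -0.007 0; 0 0 -0.007 0; 0 0 -0.007 0"
}}

```text
t: 23.6
eef_pos: [0.5283, -0.2213, 0.0985]
ee_rot: [-3.141, -0.0, -1.697]
force: [-0.5, 1.5, 3.7]
width: 0.022
```

The force rose by about 6 N at an estimated edge height of 0.014 m, so the blade is on the floor. I release.

>>> {"method": "drive_tool", "body": {
  "increments": "0 0 0 0; 0 0 0 0; 0 0 0 0; 0 0 0 0; 0 0 0 0; 0 0 0 0; 0 0 0 0; 0 0 0 0",
  "gripper": 0.4,
  "squeeze": 10
}}

```text
t: 24.27
eef_pos: [0.5281, -0.2213, 0.0982]
ee_rot: [3.142, -0.0, -1.697]
force: [-0.3, 1.1, 0.1]
width: 0.0526
```

```bash
python3 - <<'E'
from h import *
g=grab('side','s16'); s=g['state'];print(s['eef_pos'],s['force'],s['moment'],s['width'])
a=cv2.resize(g['color'][280:380,330:400,::-1],None,fx=8,fy=6,interpolation=cv2.INTER_CUBIC); cv2.imwrite('pics/s16d.png',a)
grab('wrist','w16')
E
```

```text
[ 0.52805562 -0.22125173  0.09815359] [-0.25436839  1.0909799   0.1272692 ] [ 0.09141522 -0.07557409 -0.03672131] 0.05264433180234477
```

View pics/s16d.png

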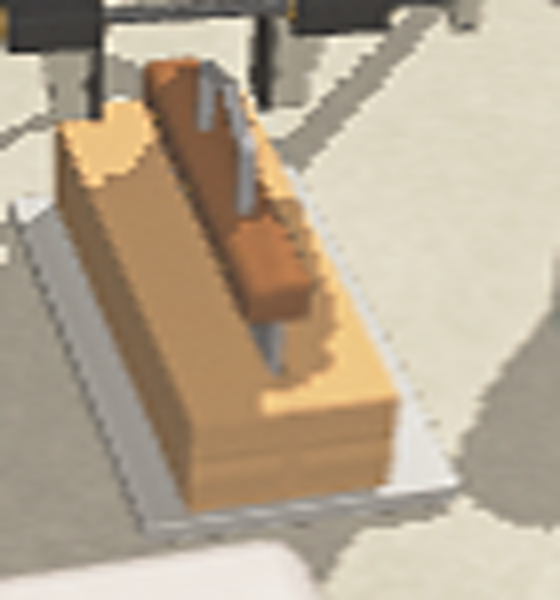

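View pics/w16.png

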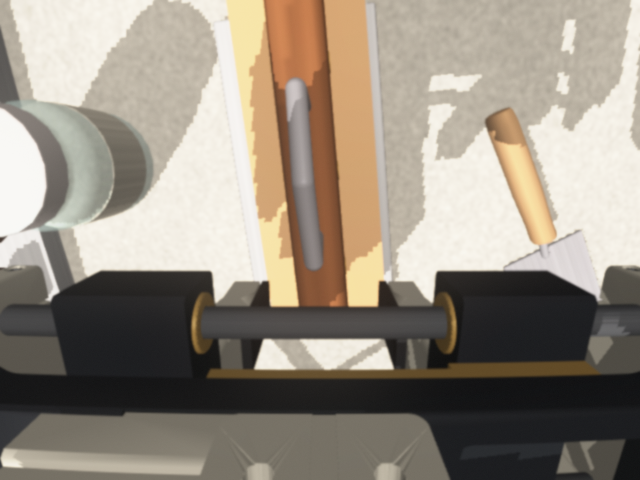

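The scraper stands on its own and both fingers are clear. I raise the gripper straight up and check.

>>> {"method": "drive_tool", "body": {
  "increments": "0 0 0.05 0; 0 0 0.12 0; 0 0 0.25 0; 0 0 0.4 0; 0 0 0.55 0; 0 0 0.7 0; 0 0 0.85 0; 0 0 1 0"
}}

```text
t: 25.03
eef_pos: [0.5281, -0.2213, 0.1999]
ee_rot: [-3.141, -0.0, -1.697]
force: [0.8, 0.2, 0.4]
width: 0.0529
```

>>> {"method": "drive_tool", "body": {
  "increments": "-0.05 0.1 0.1 0; -0.1 0.25 0.2 0; -0.2 0.4 0.3 0; -0.3 0.6 0.4 0; -0.4 0.8 0.5 0; -0.5 1 0.6 0; -0.5 1 0.6 0; -0.5 1 0.6 0"
}}

```text
t: 25.7
eef_pos: [0.4779, -0.1202, 0.2595]
ee_rot: [-3.139, 0.001, -1.695]
force: [-0.1, -0.1, 0.6]
width: 0.0526
```

```bash
python3 - <<'E'
from h import *
g=grab('side','s17'); t=grab('top','t17'); s=t['state'];print(s['eef_pos'],s['force'],s['width'])
P,ok=cloud(t); hsv=cv2.cvtColor(t['color'],cv2.COLOR_RGB2HSV)
m=(hsv[:,:,0]<18)&(hsv[:,:,1]>110)&ok&(P[:,:,2]>.105)&(P[:,:,2]<.135); m[:,:370]=0;m[:,470:]=0;m[:190]=0;m[250:]=0
v,u=np.nonzero(m); w=plane(t,np.c_[u,v],.119)[:,:2]; print(len(v),'handle top z',np.median(P[m][:,2]),'(home .119)',cv2.minAreaRect((w*1000).astype(np.float32)))
a=cv2.resize(g['color'][130:400,280:440,::-1],None,fx=2.2,fy=2.2,interpolation=cv2.INTER_CUBIC); cv2.imwrite('pics/s17c.png',a)
E
```

```text
[ 0.47790924 -0.12069412  0.25877954] [-1.27416506 -0.74570448 -0.44734294] 0.05236418250635493
240 handle top z 0.11866899329252178 (home .119) ((525.4985961914062, -302.4703674316406), (94.82536315917969, 23.695789337158203), 86.79830932617188)
```

View pics/s17c.png

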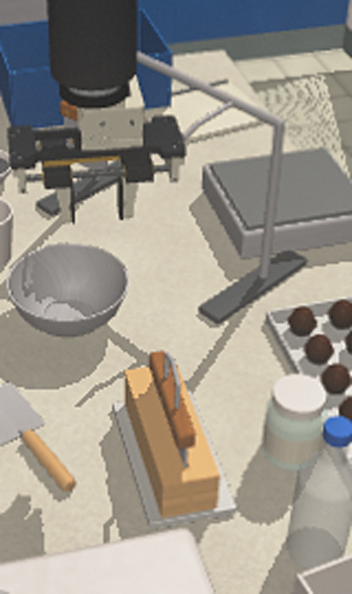

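View pics/t17.png

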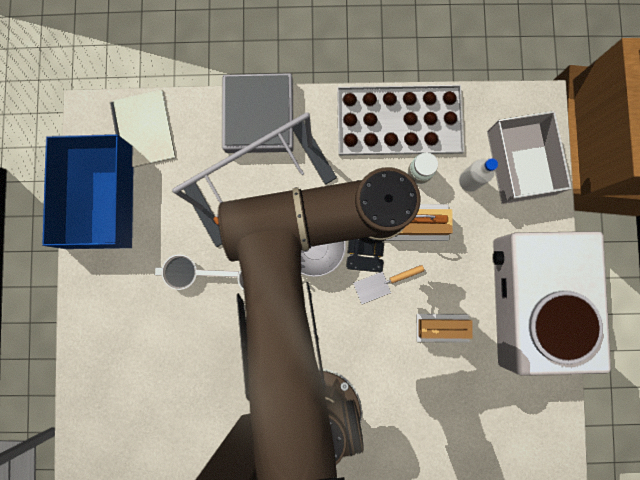

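The scraper stands home: handle top at 0.1187 m (expected 0.119). The gripper is clear, and nothing else in view has moved. I hand in.

```bash
python3 -c "
from station import arm,sensors
print(arm.job_done()); print(sensors.get_state()['t'])"
```

```text
the job is handed in; nothing more can be done
None
the job is handed in; nothing more can be done
```

The wide scraper is standing blade down in the slot of the larger block, released, and the job is handed in at about 26 s; no verdict was reported.

I gripped it by the free +y end of its handle, lifted it 27 mm off the right-hand hook and carried it over. I lined it up with the slot in the side and top views and eased it down until the wrist force rose by about 6 N at the floor. Then I let go and backed away.

**Last checks:**
- **Depth:** the handle top is at 0.1187 m, against 0.119 m when fully home.
- **Position:** the handle's middle is at about y −0.280, against the slot centre at −0.282.
- **Surroundings:** by eye, the bystanders in view look unmoved. The arm hides the cup from above. Part of the narrow scraper's handle still shows at its hook, though the arm covers most of it.
- **Upright angle:** I did not measure it; the scraper looks upright in the side view.

**Disagreements:**
- The pads held the handle about 6° off in yaw, and I made up for that with the tool's yaw.
- The side and top views differed by up to about 2 mm. I used the side view, where blade and slot appear together, for the final alignment.
- The wrist camera's edge fits became unreliable close to the block, so I ignored them there.

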